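Skewer the safe keeper plates and clamp the stack in the vise

ROBOT

A 7-joint arm with a two-finger parallel gripper is mounted at the origin on the work surface. World frame = base frame: x ahead of the robot, y to its left, z up, the work surface at z = 0. Lengths are in m, angles in rad, forces in N, time in s.
With the tool pointing down it reaches from about 0.4 to 0.875 m from the base axis. Payload 19.3 kg.
Tool frame: the origin (TCP) lies at the very end of the fingers, on their centre line; the grasp point (between the pads) lies bot.grasp_offset behind it (bot.grasp_offset is the distance from the TCP to the grasp point, in m); z points along the fingers, y is the direction in which the jaws open and shut (so a half turn about z gives the same grasp; the last joint's range is limited). The gripper opens to 85 mm and grips with 20 to 120 N. Pads are 22 mm wide; open, the fingers measure 114 mm over their backs; the gripper's body (76 mm by 85 mm) begins 54 mm behind the grasp point. The pads swing forward as they close: fully open they stand 13 mm farther back than shut.
Start: joints at [-1.209, 0.521, -0.036, 1.599, 0.021, 1.021, -0.113], TCP at [0.262, 0.568, 0.231] pointing down, gripper open.
Joint ranges: [-2.91, 2.91], [-0.3, 2.13], [-1.5, 1.42], [0.17, 2.43], [-1.26, 4.41], [0.16, 1.93], [-2.52, 2.52]. Speed limits (rad/s): [1.89, 1.89, 2.39, 2.39, 3.01, 3.01, 3.01].

INTERFACE

Orientations are given as [roll, pitch, yaw] about the fixed x, y, z axes, in that order (R = Rz(yaw) Ry(pitch) Rx(roll)).
In Python, from workcell import bot gives the robot as it stands. The module is installed in compiled form; this text tells all that it offers.
- The arm moves only by the shell command python3 -m handwheel 'ROWS' [OPENING] [FORCE]. ROWS is JSON, a list of rows, each a list of 6 numbers: the shift along the tool's x, y, z as a fraction of full scale, then the turn, a rotation vector about the tool's x, y, z as a fraction of full scale. In form: [[x, y, z, rx, ry, rz], ...]. A call has 1 to 8 rows; each row shifts and turns the commanded pose from where the row before left it, along the tool's axes as they then stand; what a row does not reach is not made up. Full scale, the value 1, is 0.025 m for a shift and 360 degrees for a turn. A row lasts 1/8 s, in which the tool goes at most 62.5 mm and 10.7 degrees, less where a joint would pass 70% of its speed; a pose out of reach is approached as far as the arm can. A call with a number of a shift or a turn outside -1 to 1 is refused whole. A call with a gripper value outside its range is refused whole. OPENING is the closure, from -1 (fully open) to 1 (shut), set as the call begins (- or left out, the last holds). The fingers move at their own pace and stop on an object; FORCE is the grip in N (left out, the last holds). Time passes only in rows, so rows that do not move let the fingers close. It gives the time, the measured TCP pose, the force and the opening at its end, in the units of the state.
- bot.observe(): the state, without advancing time (a new reading comes with each control period).
- bot.grab_frame(name): name is "scene" or "top" or "wrist"; returns a dict with "pixels" (384x512x3 uint8, blue, green, red), "vertical_fov" (degrees; the focal length in pixels is half the picture's height over the tangent of half this angle, whatever the lens; pixels are square), "cx", "cy" (the principal point, pixels), "R" (3x3) and "t" (3): a world point X has camera coordinates R X + t. Camera axes: x right, y down, z forward; pixel columns grow to the right and rows downward; lengths in m; the calibration is good to about 2 mm. The wrist camera is an equidistant fisheye: a pixel r from the principal point sees the ray r / f radians off the axis. A picture is of the moment at which its call begins. There is no depth.
- bot.job_done(): hands the job in, once; it reports no verdict.
Trained networks look in a picture, given as the dict that the camera call returned (one of the last four; its "shot" number tells which), for a name from the list of things; names that differ only in an ending like _2 or _b are one class to them, and where a whole thing is asked for, a point or a joint stands for the part that bears it (a point fixed in the world has none). Each returns a list of dicts, best first, with "score" (0 to 1); they miss things now and then, are a little off and sometimes report something else, mostly with a low value. They report only what shows in the picture. A call takes as long as a camera call.
- bot.trace(picture, thing): "region" (384x512 bool, what is visible of it) and "point" ([column, row] in pixels, amid what is visible of it).
The state is a dict: "clock": time; "qpos": joint angles; "qd": joint speeds; "joint_efforts": joint torques, N m; "position": TCP position; "tool_rot": TCP orientation; "force": force on the tool from outside, world axes, zero at the start; "moment": the same for the moment, N m; "grip_width": finger opening in m.
Only numpy, scipy, OpenCV 4.12 (cv2) and the standard library are available. Lean on these libraries where they do the work, as an engineer would, in place of code of your own. Each camera call takes 0.05 s, during which the arm holds its last target.

TASK

First turn the red cam back to open the green-jawed vise. Then take the skewer by its red grip, run its rod through the windows of all the bronze keeper plates standing in the grey stands, lift them off together as one stack, and lay the loaded skewer in the vise with its steel shank on the bed between the green jaws and the end of its rod on the hinge bracket, the plates hanging in between. Turn the cam a full quarter turn so that the jaws grip the shank tight, let go, and leave everything else on the bench where it lies.

Things in the scene. Friction and masses are not known exactly. Their poses are not given: they have to be found in the camera images.
- vise: bench vise bolted down; origin on the bench under the middle of the jaws, z up, x along the jaw faces away from the robot, y from moving to fixed jaw. Green jaws and the flat bed between them span x +-15 mm; bed 65 mm, jaw tops 90 mm above the bench; fixed jaw's face at y = +17 mm. Base plate 10 mm thick, x -45 to 155, y -153 to +53 mm; between jaws and bracket all above it is free
- bracket_top (a point): middle of the flat top of the steel hinge bracket bolted to the vise base (vise x 140, y 0, z 71 mm): 8 mm thick along x, 60 mm wide, with lips 10 mm high beyond y = +-22 mm; the rod's end lies here
- jaw: the moving green jaw, 30 mm long, 20 mm thick; its origin is the vise origin when fully open and moves along vise +y. The cam's lobe pushes it in: gap between the jaws = 34 mm - 16 mm x sin(cam angle); it meets the skewer's 20 mm bar by about 1.07 rad, slides it against the fixed jaw and presses it through a spring (5 N per mm), with about 10 N at the end of the turn. It springs open with the cam
- cam (a joint): angle of the red cam bar on its post at vise x = 0, y = -115 mm: 0 = fully open (bar along vise x), growing clockwise seen from above to 1.57 rad = a quarter turn, fully tight (bar along vise y). It stays where it is left (friction 0.25 N m, under 0.1 N m more to tighten)
- cam_grip (a point): on the cam's vertical axis, 84 mm above the bench, the height to grip; the bar is 50 mm long, 12 mm thick and reaches from 68 to 96 mm above the bench; below it the steel lobe, 20 mm in radius, tops out at 66 mm
- skewer: skewer, 236 mm, 0.28 kg: square bar 20 x 20 x 96 mm (60 mm red grip, then 36 mm steel shank), then a steel rod 8 mm in diameter, 140 mm long, tip rounded. x runs from grip to tip; origin under the middle of the red grip on the underside, long axis 10 mm above; the empty skewer's centre of mass is 27 mm from there towards the tip. It starts flat on the bench
- skewer_shank (a point): middle of the steel shank, on the long axis, 48 mm from the grip's middle towards the tip
- skewer_root (a point): where the rod leaves the shank, on the long axis, 66 mm from the grip's middle; x along the rod to the tip
- skewer_tip (a point): end of the rod, 206 mm from the grip's middle
- stand0: grey plate stand, fixed, 45 x 56 mm, 45 mm high; origin on the bench under its middle. Two slots across it, at x = -9 mm (plate0) and x = +9 mm (plate1), 9 mm wide, floor 25 mm and wall tops 45 mm above the bench; its x axis runs through the windows of the standing plates, -x side roughly facing the robot
- stand1: grey plate stand, fixed, 45 x 56 mm, 45 mm high; origin on the bench under its middle. Two slots across it, at x = -9 mm (plate2) and x = +9 mm (plate3), 9 mm wide, floor 25 mm and wall tops 45 mm above the bench; its x axis runs through the windows of the standing plates, -x side roughly facing the robot
- stand2: grey plate stand, fixed, 45 x 56 mm, 45 mm high; origin on the bench under its middle. Two slots across it, at x = -9 mm (plate4) and x = +9 mm (plate5), 9 mm wide, floor 25 mm and wall tops 45 mm above the bench; its x axis runs through the windows of the standing plates, -x side roughly facing the robot
- plate0_hole (a point): centre of the square window, 18 x 18 mm, of a bronze keeper plate, 28 g, standing on edge in a slot of stand0 (or absent): 40 mm wide (y), 52 mm high (z), 6 mm thick (x), the window's centre 34 mm above its lower edge and 59 mm above the bench at the start; the window opens along x
- plate1_hole (a point): centre of the square window, 18 x 18 mm, of a bronze keeper plate, 28 g, standing on edge in a slot of stand0 (or absent): 40 mm wide (y), 52 mm high (z), 6 mm thick (x), the window's centre 34 mm above its lower edge and 59 mm above the bench at the start; the window opens along x
- plate2_hole (a point): centre of the square window, 18 x 18 mm, of a bronze keeper plate, 28 g, standing on edge in a slot of stand1 (or absent): 40 mm wide (y), 52 mm high (z), 6 mm thick (x), the window's centre 34 mm above its lower edge and 59 mm above the bench at the start; the window opens along x
- plate3_hole (a point): centre of the square window, 18 x 18 mm, of a bronze keeper plate, 28 g, standing on edge in a slot of stand1 (or absent): 40 mm wide (y), 52 mm high (z), 6 mm thick (x), the window's centre 34 mm above its lower edge and 59 mm above the bench at the start; the window opens along x
- plate4_hole (a point): centre of the square window, 18 x 18 mm, of a bronze keeper plate, 28 g, standing on edge in a slot of stand2 (or absent): 40 mm wide (y), 52 mm high (z), 6 mm thick (x), the window's centre 34 mm above its lower edge and 59 mm above the bench at the start; the window opens along x
- plate5_hole (a point): centre of the square window, 18 x 18 mm, of a bronze keeper plate, 28 g, standing on edge in a slot of stand2 (or absent): 40 mm wide (y), 52 mm high (z), 6 mm thick (x), the window's centre 34 mm above its lower edge and 59 mm above the bench at the start; the window opens along x
- keypad: the ruby red keypad, 85 x 60 x 14 mm, a loose bystander; origin at its underside
- pawl: a bronze lock pawl, 65 mm long, 10 mm thick, a loose bystander; origin at its underside
- grommet: a black rubber grommet, 32 mm across, 10 mm high, a loose bystander; origin at its underside
- driver: a yellow-handled screwdriver, 180 mm long, a loose bystander; origin at its underside
- oiler: a small blue oil bottle, 40 mm across, 85 mm tall, a loose bystander; origin at its underside

How it is judged:
By the outcome, as a careful person would: the job done as asked, in the order asked, and still so for the second after the job is handed in, with the robot touching nothing.
Of plate0, plate1, plate2, plate3, plate4, plate5 only 3 to 5 are there at a start; the rules pass over those that are not, and their reading is None.
At some moment in a run one of skewer may be knocked a few centimetres aside while the robot is not near it.
It also fails if it takes over 200 s, if anything falls off the work surface, if the arm or the gripper's body presses on something with over 40 N, if the wrist force passes 120 N, or if a joint passes its speed limit or range.

## Working session

There is one attempt and no reset: what is moved stays moved. The work goes in short steps, Python scripts to look and compute and a shell command to move; the robot and the scene stay as the last step left them, time stands still between calls to the robot, and variables do not carry over. Pictures are saved under pics/ and viewed, and the job is handed in when it is done.

```bash
mkdir -p pics; cat > h.py <<'E'
import numpy as np, cv2
from workcell import bot
from scipy.spatial.transform import Rotation as Rn
def save(p,name,up=1.5):
    im=p["pixels"]; im=cv2.resize(im,None,fx=up,fy=up,interpolation=cv2.INTER_CUBIC); cv2.imwrite("pics/"+name,im)
def f(p): return 192/np.tan(np.radians(p["vertical_fov"])/2)
def ray(p,uv,fish=False):
    d=np.array([uv[0]-p["cx"],uv[1]-p["cy"]],float); F=f(p)
    if fish:
        r=np.linalg.norm(d); th=r/F
        c=np.array([*(d/r*np.sin(th) if r>0 else (0,0)),np.cos(th)])
    else: c=np.array([d[0]/F,d[1]/F,1.])
    R=np.array(p["R"]);t=np.array(p["t"])
    return -R.T@t, R.T@c
def onz(p,uv,z,fish=False):
    o,d=ray(p,uv,fish); return o+d*(z-o[2])/d[2]
def proj(p,X,fish=False):
    c=np.array(p["R"])@np.array(X)+np.array(p["t"]); F=f(p)
    if fish:
        r=np.hypot(c[0],c[1]); th=np.arctan2(r,c[2]); return np.array([p["cx"]+F*th*c[0]/r,p["cy"]+F*th*c[1]/r])
    return np.array([p["cx"]+F*c[0]/c[2],p["cy"]+F*c[1]/c[2]])
E
python3 - <<'E'
from h import *
for n in("scene","top","wrist"):
    p=bot.grab_frame(n); save(p,n+"0.png"); print(n,p["vertical_fov"],p["cx"],p["cy"],np.round(-np.array(p["R"]).T@p["t"],3),np.round(np.array(p["R"])[2],2))
    np.save("pics/%s0.npy"%n,p,allow_pickle=True)
s=bot.observe(); print({k:np.round(v,3) for k,v in s.items()},bot.grasp_offset)
E
```

```text
scene 45.06062114752267 250.1885639594372 191.52632984003435 [1.505 0.171 0.696] [-0.83 -0.16 -0.54]
top 42.86544489644899 247.65006879195678 189.24753112569542 [0.442 0.024 1.239] [ 0.12 -0.02 -0.99]
wrist 65.70646984690485 255.32709702321037 187.68405445371397 [0.199 0.597 0.373] [ 0.24 -0.11 -0.96]
{'clock': np.float64(0.15), 'qpos': array([-1.209,  0.522, -0.036,  1.6  ,  0.021,  1.021, -0.113]), 'qd': array([ 0.001, -0.002, -0.002, -0.001, -0.001, -0.002,  0.001]), 'joint_efforts': array([ 1.0000e-03, -9.2738e+01,  1.9810e+00, -3.7005e+01,  1.8000e-02,
        6.0000e-03, -0.0000e+00]), 'position': array([0.261, 0.567, 0.231]), 'tool_rot': array([-3.141,  0.   ,  2.71 ]), 'force': array([-0.754,  0.914, -0.383]), 'moment': array([ 0.005, -0.028, -0.01 ]), 'grip_width': np.float64(0.086)} 0.0187
```

View pics/scene0.png

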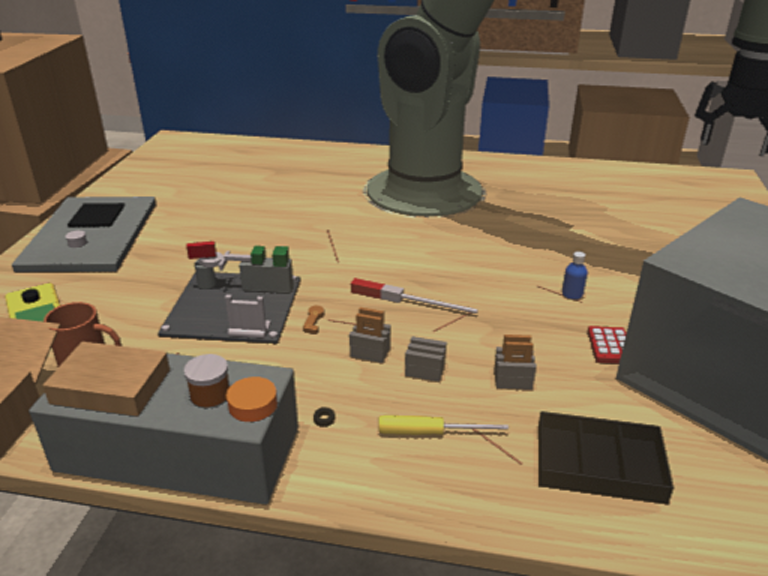

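View pics/top0.png

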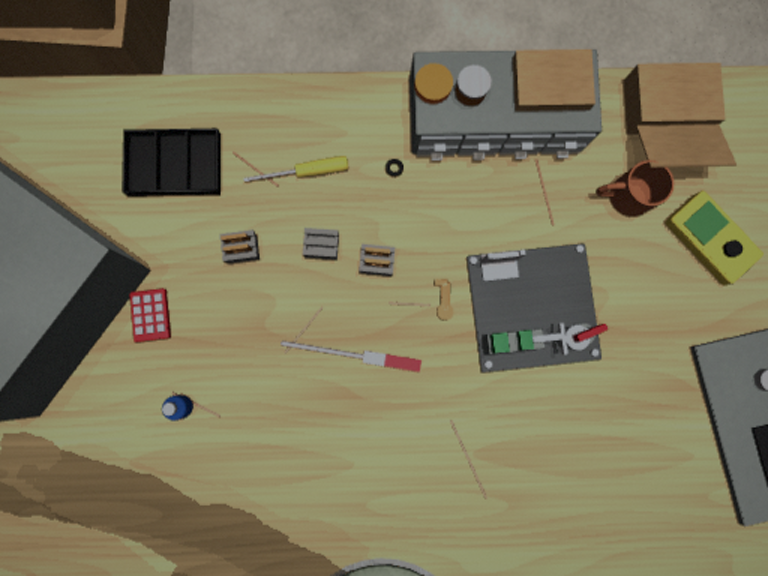

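View pics/wrist0.png

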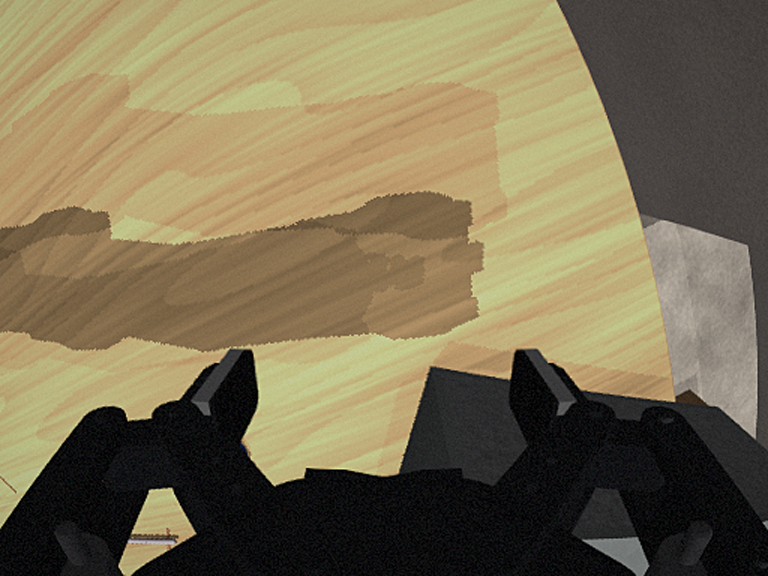

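The top view shows the vise at about (535,310), with the cam bar tilted, and the skewer from (285,345) to (420,363). The stands are at (239,246) with 2 plates, (321,243) empty, and (377,260) with 2 plates. Next I'll measure them.

```bash
cat > m.py <<'E'
from h import *
import sys
names=sys.argv[2].split(',')
p=bot.grab_frame(sys.argv[1]); fish=sys.argv[1]=="wrist"
zs=dict(vise=0.01,cam=0.096,jaw=0.09,skewer=0.02,stand0=0.045,stand1=.045,stand2=.045)
im=p["pixels"].copy()
for n in names:
    for d in bot.trace(p,n)[:3]:
        if d["score"]<0.3: continue
        r=d["region"]; ys,xs=np.nonzero(r)
        z=zs.get(n,0.075 if n.startswith("plate") else 0.01)
        (c,sz,a)=cv2.minAreaRect(np.column_stack([xs,ys]).astype(np.float32))
        box=cv2.boxPoints((c,sz,a))
        W=np.array([onz(p,b,z,fish)[:2] for b in box])
        e1=W[1]-W[0];e2=W[2]-W[1]
        print(n,"%.2f"%d["score"],"px",np.round(d["point"],1),"n",len(xs),"W",np.round(onz(p,d["point"],z,fish)[:2],4),"rectc",np.round(W.mean(0),4),"len %.3f ang %.1f len %.3f ang %.1f"%(np.linalg.norm(e1),np.degrees(np.arctan2(e1[1],e1[0])),np.linalg.norm(e2),np.degrees(np.arctan2(e2[1],e2[0]))))
        cv2.drawContours(im,[np.int32(box)],0,(255,0,255),1)
p2=dict(p);p2["pixels"]=im; save(p2,sys.argv[3])
E
python3 m.py top vise,cam,jaw,skewer,stand0,stand1,stand2,plate0_hole,bracket_top,cam_grip top1.png
```

```text
vise 0.89 px [354.4 203.6] n 6442 W [ 0.549  -0.2677] rectc [ 0.5475 -0.2766] len 0.224 ang -84.5 len 0.205 ang -176.9
vise 0.39 px [252.1 181.1] n 236 W [ 0.6115 -0.01  ] rectc [ 0.6307 -0.0073] len 0.051 ang -8.2 len 0.057 ang -98.3
cam 0.66 px [384.4 225.7] n 308 W [ 0.4882 -0.3153] rectc [ 0.4905 -0.33  ] len 0.065 ang -87.8 len 0.038 ang 179.9
jaw 0.66 px [352.1 230.8] n 98 W [ 0.478  -0.2402] rectc [ 0.4882 -0.2369] len 0.021 ang -91.2 len 0.026 ang 177.2
skewer 0.71 px [255.6 238.8] n 360 W [ 0.4655 -0.0152] rectc [0.4699 0.0209] len 0.020 ang -10.1 len 0.191 ang -100.6
stand0 0.79 px [250.  180.8] n 215 W [ 0.6076 -0.0039] rectc [ 0.6228 -0.0057] len 0.049 ang -7.4 len 0.056 ang -97.5
stand0 0.75 px [166.1 167.7] n 307 W [0.6442 0.2023] rectc [0.6501 0.2195] len 0.064 ang -80.5 len 0.052 ang -170.1
stand0 0.67 px [216.5 160.8] n 483 W [0.6591 0.0779] rectc [0.6551 0.0853] len 0.057 ang -91.1 len 0.053 ang 179.1
stand1 0.79 px [250.  180.8] n 215 W [ 0.6076 -0.0039] rectc [ 0.6228 -0.0057] len 0.049 ang -7.4 len 0.056 ang -97.5
stand1 0.75 px [166.1 167.7] n 307 W [0.6442 0.20
[... 188 characters left out ...]
 0.79 px [250.  180.8] n 215 W [ 0.6076 -0.0039] rectc [ 0.6228 -0.0057] len 0.049 ang -7.4 len 0.056 ang -97.5
stand2 0.75 px [166.1 167.7] n 307 W [0.6442 0.2023] rectc [0.6501 0.2195] len 0.064 ang -80.5 len 0.052 ang -170.1
stand2 0.67 px [216.5 160.8] n 483 W [0.6591 0.0779] rectc [0.6551 0.0853] len 0.057 ang -91.1 len 0.053 ang 179.1
bracket_top 0.82 px [353. 208.] n 6407 W [ 0.5379 -0.2636] rectc [ 0.5483 -0.2773] len 0.226 ang -84.3 len 0.204 ang -176.7
cam_grip 0.74 px [157.6 167.1] n 83 W [0.6521 0.229 ] rectc [0.655 0.228] len 0.041 ang -83.8 len 0.014 ang -173.1
cam_grip 0.44 px [252.1 174.7] n 80 W [ 0.6279 -0.0104] rectc [ 0.6269 -0.0074] len 0.013 ang -6.8 len 0.041 ang -96.9
```

```bash
python3 - <<'E'
from h import *
p=np.load("pics/top0.npy",allow_pickle=True).item()
im=p["pixels"]
cv2.imwrite("pics/vz.png",cv2.resize(im[155:255,300:410],None,fx=6,fy=6,interpolation=cv2.INTER_CUBIC))
cv2.imwrite("pics/sz.png",cv2.resize(im[145:260,140:290],None,fx=5,fy=5,interpolation=cv2.INTER_CUBIC))
E
```

```text
(no output)
```

View pics/vz.png

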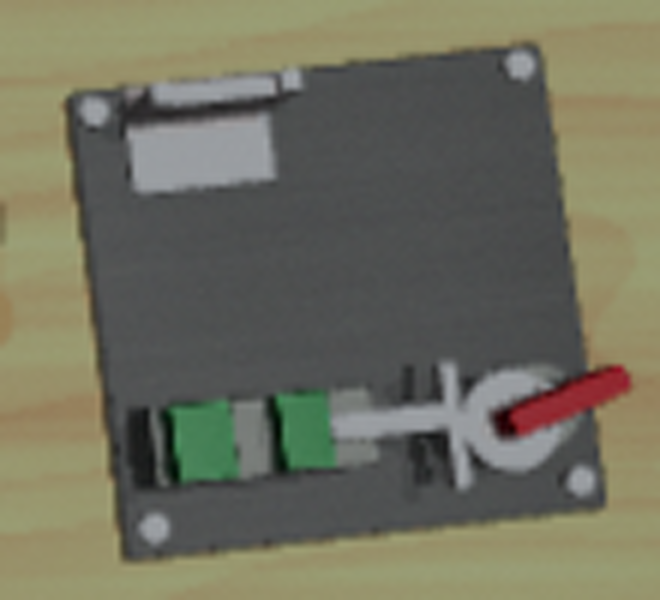

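View pics/sz.png

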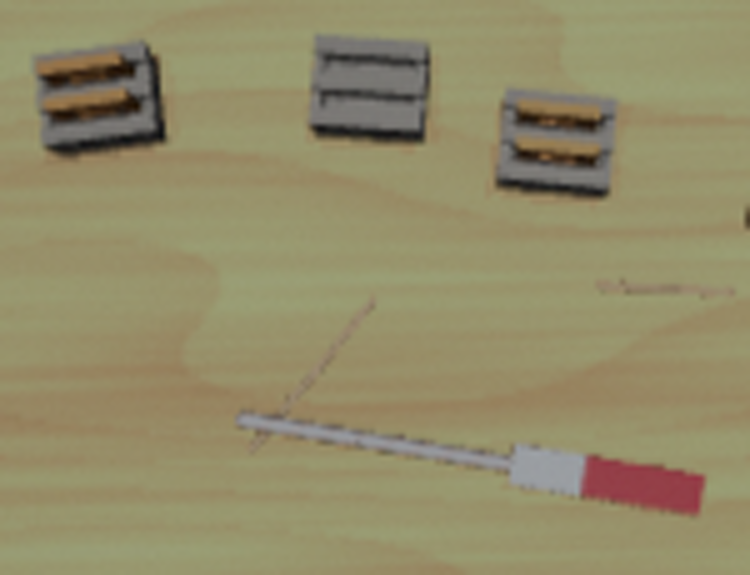

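```bash
cat >> h.py <<'E'
def fit2(W,L):
    W=np.array(W)[:,:2];L=np.array(L)[:,:2]
    mw,ml=W.mean(0),L.mean(0); A=W-mw;B=L-ml
    th=np.arctan2((B[:,0]*A[:,1]-B[:,1]*A[:,0]).sum(),(B*A).sum())
    R=np.array([[np.cos(th),-np.sin(th)],[np.sin(th),np.cos(th)]])
    t=mw-R@ml; res=W-(L@R.T+t)
    return th,t,res
def tf(th,t,l): 
    return t+np.array([[np.cos(th),-np.sin(th)],[np.sin(th),np.cos(th)]])@np.array(l)
def go(target,yaw=None,pos=None,rot=None):
    s=bot.observe(); pos=s["position"] if pos is None else pos
    R=Rn.from_euler("xyz",s["tool_rot"] if rot is None else rot).as_matrix()
    d=R.T@(np.array(target)-pos); print("tool shift units",np.round(d/0.025,2))
E
python3 - <<'E'
from h import *
p=np.load("pics/top0.npy",allow_pickle=True).item()
C=lambda x,y:(x/6+300-0.4,y/6+155-0.4)
W=[onz(p,C(*c),0.01) for c in[(70,92),(535,42),(605,508),(125,560)]]
th,t,res=fit2(W,[(.155,.053),(.155,-.153),(-.045,-.153),(-.045,.053)])
print("vise th %.2f"%np.degrees(th),np.round(t,4),np.round(res,4))
print("cam axis",tf(th,t,(0,-.115)),"bracket",tf(th,t,(.14,0)))
a,b=[onz(p,C(*c),.096)[:2] for c in[(497,425),(630,378)]]
print("bar",a,b,(a+b)/2,np.linalg.norm(a-b),"ang",np.degrees(np.arctan2(*(b-a)[::-1]))-np.degrees(th))
j=[onz(p,C(*c),.09)[:2] for c in[(205,442),(306,432)]]
R=np.array([[np.cos(th),-np.sin(th)],[np.sin(th),np.cos(th)]])
print("jaws in vise", [(R.T@(x-t)) for x in j])
print("rod end check", R.T@(onz(p,C(218,92),.071)[:2]-t))
S=lambda x,y:(x/5+140-.4,y/5+145-.4)
a,b=[onz(p,S(*c),.02)[:2] for c in [(703,495),(240,420)]]
print("skewer",a,b,np.linalg.norm(a-b),np.degrees(np.arctan2(*(b-a)[::-1])))
E
```

```text
vise th 4.93 [ 0.4881 -0.2247] [[-0.0006 -0.0029]
 [-0.0006  0.0026]
 [ 0.0004  0.0016]
 [ 0.0008 -0.0013]]
cam axis [ 0.4979703  -0.33930009] bracket [ 0.62756876 -0.21269345]
bar [ 0.48887846 -0.31069876] [ 0.50614096 -0.36402133] [ 0.49750971 -0.33736005] 0.05604721219278207 ang -76.99161323342571
jaws in vise [array([-0.00082017,  0.02768641]), array([-0.00118585, -0.01230921])]
rod end check [0.13895881 0.00057329]
skewer [ 0.45238813 -0.0758865 ] [0.49432976 0.15302996] 0.2327269730410961 79.6175322587177
```

```bash
python3 -m handwheel '[[-0.92,-0.82,0,0,0,0],[-0.92,-0.82,0,0,0,0],[-0.92,-0.82,0,0,0,0],[-0.92,-0.82,0,0,0,0],[-0.92,-0.82,0,0,0,0],[-0.92,-0.82,0,0,0,0],[-0.92,-0.82,0,0,0,0],[-0.92,-0.82,0,0,0,0]]' -1 60
python3 -m handwheel '[[-0.92,-0.82,0,0,0,0],[-0.92,-0.82,0,0,0,0],[-0.92,-0.82,0,0,0,0],[-0.92,-0.82,0,0,0,0],[-0.92,-0.82,0,0,0,0],[-0.92,-0.82,0,0,0,0],[-0.92,-0.82,0,0,0,0],[-0.92,-0.82,0,0,0,0]]'
python3 -m handwheel '[[-0.56,-0.99,0,0,0,0],[-0.56,-0.99,0,0,0,0],[-0.56,-0.99,0,0,0,0],[-0.56,-0.99,0,0,0,0],[-0.56,-0.99,0,0,0,0],[-0.56,-0.99,0,0,0,0],[-0.56,-0.99,0,0,0,0],[-0.56,-0.99,0,0,0,0]]'
python3 -m handwheel '[[-0.56,-0.99,0,0,0,0],[-0.56,-0.99,0,0,0,0],[-0.56,-0.99,0,0,0,0],[-0.56,-0.99,0,0,0,0],[-0.56,-0.99,0,0,0,0],[-0.56,-0.99,0,0,0,0],[-0.56,-0.99,0,0,0,0],[-0.56,-0.99,0,0,0,0]]'
```

```text
clock: 1.7
position: [0.3604, 0.3408, 0.2314]
tool_rot: [3.141, 0.0, 2.71]
force: [-0.0, 0.4, 0.5]
grip_width: 0.0856
clock: 2.7
position: [0.4589, 0.1148, 0.2315]
tool_rot: [3.141, 0.0, 2.71]
force: [-0.9, -1.0, -0.3]
grip_width: 0.0852
clock: 3.7
position: [0.4774, -0.1119, 0.2314]
tool_rot: [3.141, 0.0, 2.71]
force: [-0.3, -0.3, 0.6]
grip_width: 0.0852
clock: 4.7
position: [0.4963, -0.3385, 0.2314]
tool_rot: [3.141, 0.0, 2.71]
force: [0.4, 0.3, -0.0]
grip_width: 0.0855
```

```bash
python3 -m handwheel '[[0,0,0,0,0,0.0287],[0,0,0,0,0,0.0287],[0,0,0,0,0,0.0287],[0,0,0,0,0,0.0287],[0,0,0,0,0,0.0287],[0,0,0,0,0,0.0287],[0,0,0,0,0,0.0287],[0,0,0,0,0,0.0287]]'
python3 -m handwheel '[[0,0,0,0,0,0.0287],[0,0,0,0,0,0.0287],[0,0,0,0,0,0.0287],[0,0,0,0,0,0.0287],[0,0,0,0,0,0.0287],[0,0,0,0,0,0.0287],[0,0,0,0,0,0.0287],[0,0,0,0,0,0.0287]]'
python3 -m handwheel '[[0,0,0,0,0,0.0287],[0,0,0,0,0,0.0287],[0,0,0,0,0,0.0287],[0,0,0,0,0,0.0287],[0,0,0,0,0,0.0287],[0,0,0,0,0,0.0287]]'
python3 - <<'E'
from h import *
s=bot.observe();print(np.degrees(s["tool_rot"]),np.round(s["qpos"],2))
for n in("wrist","top"):
    p=bot.grab_frame(n); save(p,n+"2.png"); np.save("pics/%s2.npy"%n,p,allow_pickle=True)
print(proj(np.load("pics/wrist2.npy",allow_pickle=True).item(),[.498,-.3393,.096],True)*1.5)
go([.498,-.3393,.087-.0187])
E
```

```text
clock: 5.7
position: [0.4963, -0.3376, 0.2314]
tool_rot: [3.141, -0.0, 1.261]
force: [-0.9, -1.1, 1.2]
grip_width: 0.0853
clock: 6.7
position: [0.4964, -0.3375, 0.2313]
tool_rot: [-3.141, -0.0, -0.181]
force: [0.5, -0.0, 0.6]
grip_width: 0.0854
clock: 7.45
position: [0.4964, -0.3375, 0.2313]
tool_rot: [-3.141, 0.0, -1.263]
force: [-0.0, -0.1, -0.5]
grip_width: 0.0856
[-1.79994445e+02  8.40295861e-03 -7.23608204e+01] [-0.2   0.88  1.28  1.7  -0.88  1.26 -1.55]
[381.00046503 263.52419318]
tool shift units [ 0.09 -0.05  6.5 ]
```

View pics/wrist2.png

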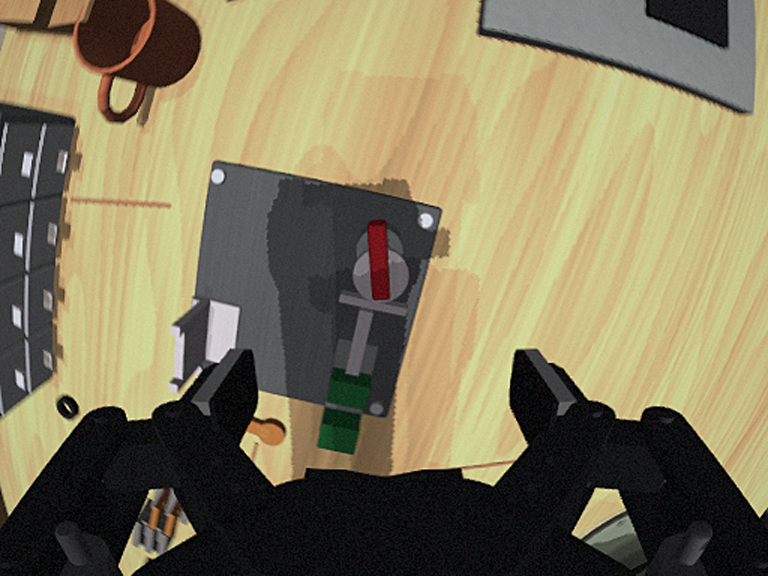

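```bash
python3 - <<'E'
from h import *
p=np.load("pics/wrist2.npy",allow_pickle=True).item()
hsv=cv2.cvtColor(p["pixels"],cv2.COLOR_BGR2HSV)
m=((hsv[...,0]<6)|(hsv[...,0]>174))&(hsv[...,1]>170)&(hsv[...,2]>90)
m[:, :200]=0; m[230:]=0;m[:130]=0
ys,xs=np.nonzero(m); print(len(xs),xs.min(),xs.max(),ys.min(),ys.max())
P=np.array([onz(p,(x,y),.096,True)[:2] for x,y in zip(xs,ys)])
c=P.mean(0); u=np.linalg.svd(P-c)[2][0]; q=(P-c)@u; v=(P-c)@np.array([-u[1],u[0]])
print(c+u*(q.max()+q.min())/2,q.max()-q.min(),v.max()-v.min(),np.degrees(np.arctan2(u[1],u[0])))
q2=np.load("pics/top2.npy",allow_pickle=True).item()
# vise from wrist corners (z=.01) screws/corners
C=lambda x,y:(x/1.5-.17,y/1.5-.17)
W=[onz(p,C(*c),.01,True) for c in[(217,161),(441,207),(388,416)]]
th,t,res=fit2(W,[(.155,-.153),(-.045,-.153),(-.045,.053)]); print(np.degrees(th),t,res)
E
```

```text
434 245 257 150 198
[ 0.50016604 -0.33994237] 0.047694763651833366 0.010986916927110853 -69.24926948991785
4.986079353069015 [ 0.48857874 -0.22592725] [[-0.00495882  0.00129432]
 [ 0.00301418  0.00177751]
 [ 0.00194464 -0.00307183]]
```

```bash
python3 -m handwheel '[[0.05,0,0.8,0,0,0.0],[0.05,0,0.8,0,0,0],[0,0,0.8,0,0,0],[0,0,0.8,0,0,0],[0,0,0.8,0,0,0],[0,0,0.8,0,0,0],[0,0,0.8,0,0,0],[0,0,0.8,0,0,0]]'
python3 -m handwheel '[[0,0,0.1,0,0,0.0],[0,0,0,0,0,0],[0,0,0,0,0,0]]'
python3 -c "
from h import *
p=bot.grab_frame('wrist'); save(p,'wrist3.png'); go([.4985,-.3395,.087-.0187]);p=bot.grab_frame('scene'); save(p,'scene3.png')"
```

```text
clock: 8.55
position: [0.497, -0.3401, 0.0699]
tool_rot: [3.142, 0.0, -1.257]
force: [0.2, 0.5, 0.0]
grip_width: 0.0852
clock: 8.93
position: [0.4973, -0.3403, 0.0695]
tool_rot: [-3.141, -0.001, -1.257]
force: [0.3, -0.7, 0.3]
grip_width: 0.0856
tool shift units [-0.01 -0.06  0.05]
```

View pics/wrist3.png

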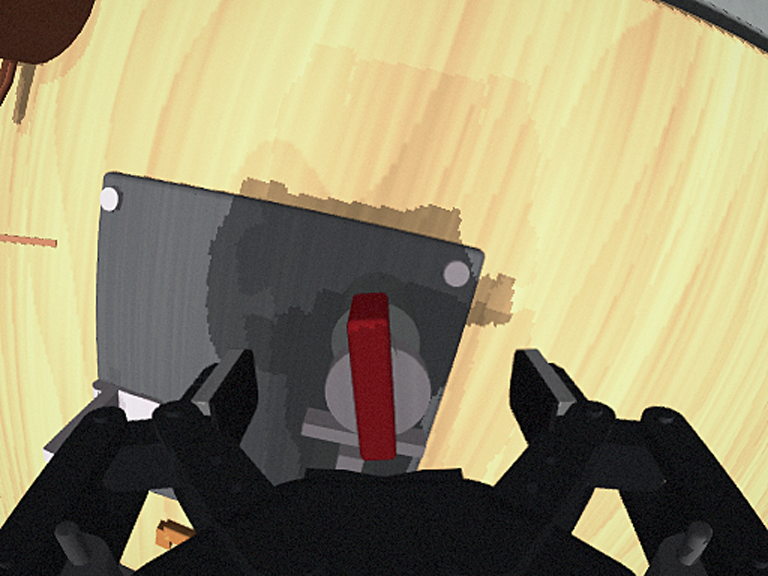

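View pics/scene3.png

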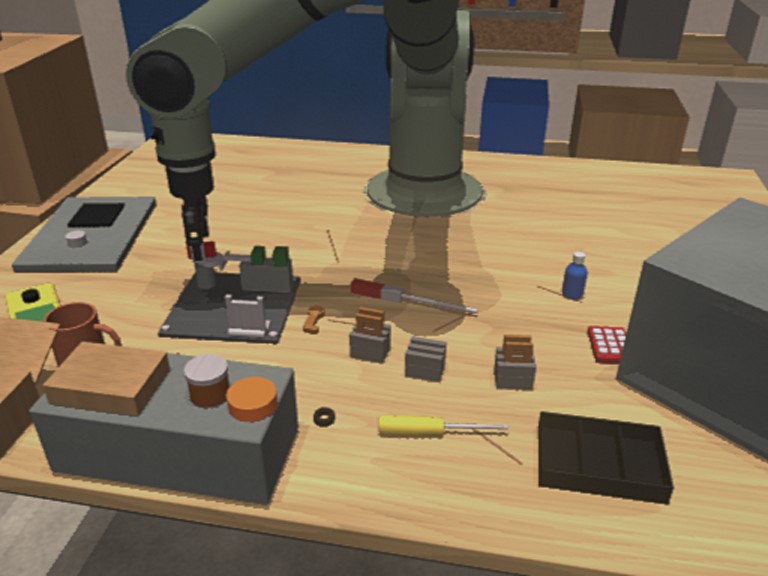

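```bash
python3 -m handwheel '[[0,-0.02,0,0,0,-0.006],[0,0,0,0,0,0],[0,0,0,0,0,0],[0,0,0,0,0,0],[0,0,0,0,0,0],[0,0,0,0,0,0]]' 1 50
python3 -m handwheel '[[0,0,0,0,0,0],[0,0,0,0,0,0]]'
python3 -c "
from h import *
p=bot.grab_frame('wrist'); save(p,'wrist4.png');s=bot.observe();print(s['grip_width'],s['force'],s['moment'],s['qpos'])"
```

```text
clock: 9.78
position: [0.4999, -0.3391, 0.0691]
tool_rot: [-3.138, -0.0, -1.218]
force: [12.2, 4.0, 1.7]
grip_width: 0.0109
clock: 10.02
position: [0.4999, -0.3391, 0.0691]
tool_rot: [-3.138, -0.001, -1.218]
force: [12.5, 4.4, 1.9]
grip_width: 0.0112
0.011034675027007257 [12.36384088  4.30317784  3.31349195] [ 0.78646314 -2.39115459  0.12973567] [-0.12224792  1.03916505  1.06814359  1.80951943 -1.09358234  1.02019599
 -1.37706135]
```

View pics/wrist4.png

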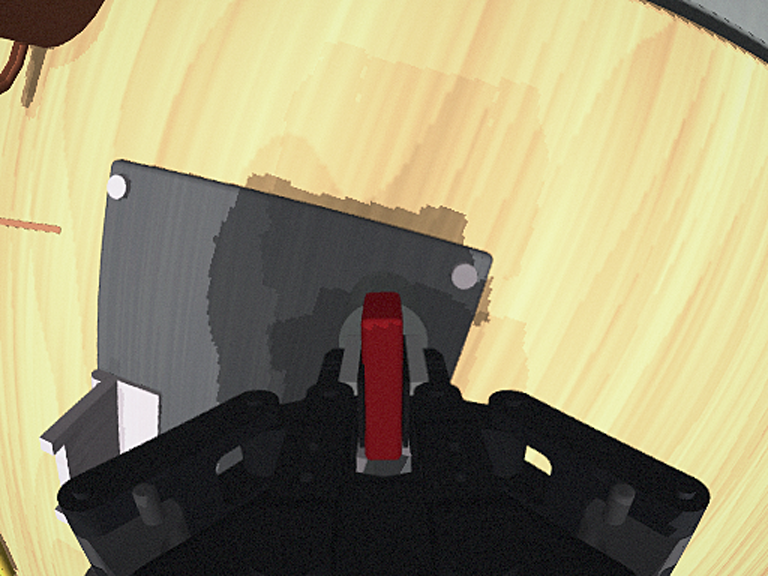

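```bash
python3 -m handwheel '[[0,-0.1,0,0,0,0],[0,0,0,0,0,-0.0173],[0,0,0,0,0,-0.0173],[0,0,0,0,0,-0.0173],[0,0,0,0,0,-0.0173]]'
python3 -m handwheel '[[0,0,0,0,0,-0.0173],[0,0,0,0,0,-0.0173],[0,0,0,0,0,-0.0173],[0,0,0,0,0,-0.0173]]'
python3 -m handwheel '[[0,0,0,0,0,-0.0173],[0,0,0,0,0,-0.0173],[0,0,0,0,0,-0.0173],[0,0,0,0,0,0],[0,0,0,0,0,0]]'
python3 -c "
from h import *
p=bot.grab_frame('wrist'); save(p,'wrist5.png');p=bot.grab_frame('top'); save(p,'top5.png');s=bot.observe();print(s['grip_width'],s['force'],s['moment'],s['qpos'],np.degrees(s['tool_rot']))
im=p['pixels']; cv2.imwrite('pics/vz5.png',cv2.resize(im[155:255,300:410],None,fx=6,fy=6,interpolation=cv2.INTER_CUBIC))"
```

```text
clock: 10.7
position: [0.5001, -0.3391, 0.0691]
tool_rot: [-3.141, -0.0, -0.782]
force: [0.3, 2.9, 5.6]
grip_width: 0.011
clock: 11.2
position: [0.5, -0.3392, 0.0691]
tool_rot: [3.142, -0.001, -0.347]
force: [0.7, 0.9, 4.1]
grip_width: 0.0115
clock: 11.82
position: [0.5, -0.3393, 0.0691]
tool_rot: [3.141, -0.0, -0.027]
force: [1.0, 1.4, 6.3]
grip_width: 0.0113
0.010900685578474447 [2.5947977  1.68210598 7.70491523] [ 0.04370255 -0.13303013  0.27451631] [-0.01855216  0.89433915  0.82779359  1.80266807 -0.86653353  0.85313444
 -0.35953419] [ 1.79977603e+02 -1.54160242e-02 -1.53512668e+00]
```

View pics/wrist5.png

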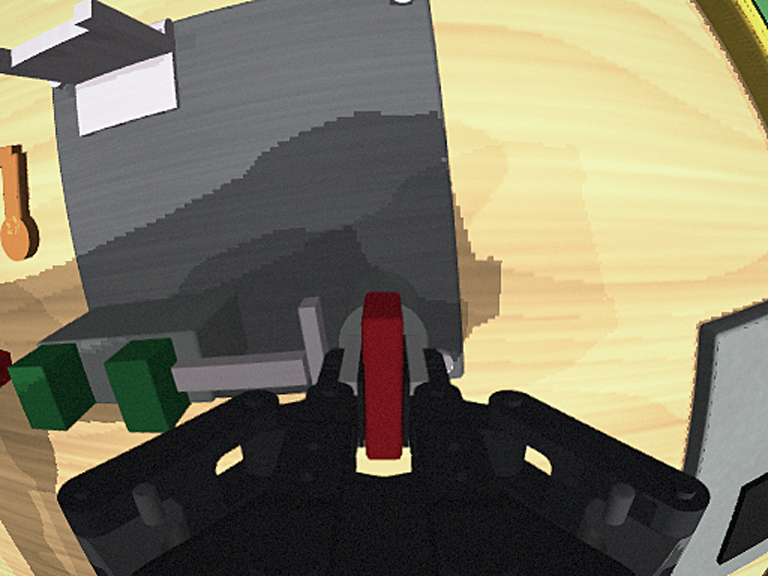

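View pics/vz5.png

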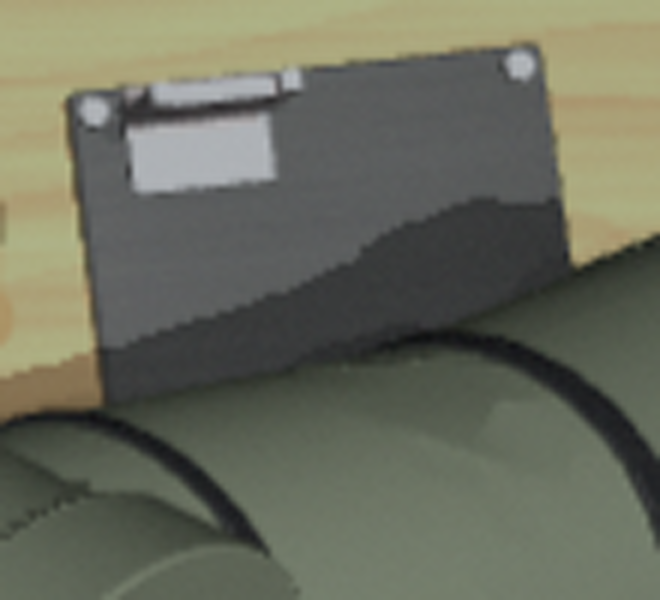

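```bash
python3 -m handwheel '[[0,0,0,0,0,-0.01],[0,0,0,0,0,-0.01],[0,0,0,0,0,-0.004],[0,0,0,0,0,0],[0,0,0,0,0,0]]'
python3 -c "
from h import *
s=bot.observe();print(s['grip_width'],s['force'],s['moment'],s['qpos'],np.degrees(s['tool_rot']))"
```

```text
clock: 12.55
position: [0.5, -0.3393, 0.0691]
tool_rot: [3.141, -0.001, 0.122]
force: [1.9, 2.3, 7.4]
grip_width: 0.0111
0.011117072578683431 [1.86975177 2.30319401 7.41272792] [ 0.34058796 -0.40198459 -1.41678736] [-5.72800429e-04  8.77086916e-01  7.93043015e-01  1.80193525e+00
 -8.33179805e-01  8.33969773e-01 -2.37412173e-01] [ 1.79986849e+02 -4.57610767e-02  6.98483157e+00]
```

```bash
python3 -m handwheel '[[0,0,0,0,0,0.004],[0,0,0,0,0,0],[0,0,0,0,0,0],[0,0,0,0,0,0],[0,0,0,0,0,0]]' -1
python3 -m handwheel '[[0,0,-0.5,0,0,0],[0,0,-1,0,0,0],[0,0,-1,0,0,0],[0,0,-1,0,0,0],[0,0,-1,0,0,0],[0,0,-1,0,0,0],[-0.5,-1,-1,0,0,0],[-0.5,-1,-1,0,0,0]]'
python3 -m handwheel '[[-0.5,-1,0,0,0,0],[-0.5,-1,0,0,0,0],[0,-1,0,0,0,0],[0,-1,0,0,0,0],[0,-1,0,0,0,0]]'
python3 -c "
from h import *
p=bot.grab_frame('wrist'); save(p,'wrist6.png');np.save('pics/wrist6.npy',p,allow_pickle=True);p=bot.grab_frame('top'); save(p,'top6.png');np.save('pics/top6.npy',p,allow_pickle=True)
im=p['pixels']; cv2.imwrite('pics/vz6.png',cv2.resize(im[155:255,300:410],None,fx=6,fy=6,interpolation=cv2.INTER_CUBIC))"
```

```text
clock: 13.18
position: [0.4998, -0.3391, 0.0688]
tool_rot: [-3.142, 0.0, 0.101]
force: [0.0, -0.4, 1.0]
grip_width: 0.0853
clock: 14.18
position: [0.4691, -0.2916, 0.2577]
tool_rot: [3.142, -0.0, 0.101]
force: [0.9, 0.7, 0.1]
grip_width: 0.0853
clock: 14.8
position: [0.432, -0.1694, 0.2569]
tool_rot: [-3.141, -0.001, 0.101]
force: [0.2, 0.3, 0.3]
grip_width: 0.0857
```

View pics/wrist6.png

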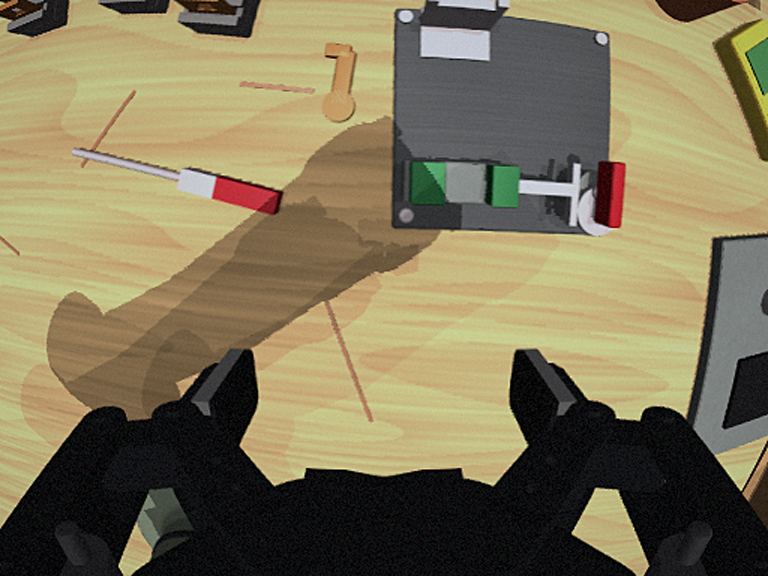

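View pics/top6.png

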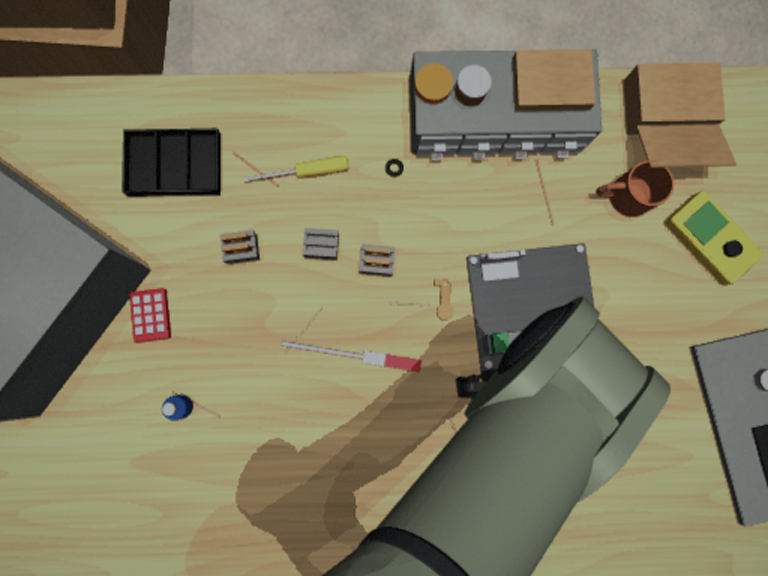

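```bash
python3 -m handwheel '[[0.3,-0.96,0.2,0,0,0],[0.3,-0.96,0.2,0,0,0],[0.3,-0.96,0.2,0,0,0],[0.3,-0.96,0.2,0,0,0],[0.3,-0.96,0.2,0,0,0]]'
python3 -m handwheel '[[0,0,0,0,0,-0.0257],[0,0,0,0,0,-0.0257],[0,0,0,0,0,-0.0257],[0,0,0,0,0,-0.0257],[0,0,0,0,0,-0.0257],[0,0,0,0,0,-0.0257],[0,0,0,0,0,-0.0257],[0,0,0,0,0,-0.0257]]'
cat > sk.py <<'E'
from h import *
import sys
p=bot.grab_frame('wrist'); save(p,sys.argv[1])
hsv=cv2.cvtColor(p["pixels"],cv2.COLOR_BGR2HSV)
m=((hsv[...,0]<8)|(hsv[...,0]>172))&(hsv[...,1]>140)&(hsv[...,2]>70)
n,l,st,ce=cv2.connectedComponentsWithStats(m.astype(np.uint8))
for i in range(1,n):
    if st[i,4]<150: continue
    ys,xs=np.nonzero(l==i); P=np.array([onz(p,(x,y),.02,True)[:2] for x,y in zip(xs,ys)])
    (c,sz,a)=cv2.minAreaRect((P*1000).astype(np.float32)); b=cv2.boxPoints((c,sz,a)); e=b[1]-b[0] if sz[1]>sz[0] else b[2]-b[1]
    e1=max([b[1]-b[0],b[2]-b[1]],key=lambda v:np.linalg.norm(v))
    print(st[i],np.round(c,1),np.round(sz,1),"ang",np.degrees(np.arctan2(e1[1],e1[0])))
s=bot.observe(); print(s["position"],np.degrees(s["tool_rot"]),s["qpos"])
E
python3 sk.py wrist7.png
```

```text
clock: 15.52
position: [0.4577, -0.0467, 0.2317]
tool_rot: [-3.141, -0.001, 0.101]
force: [0.4, -0.7, -0.1]
grip_width: 0.0853
clock: 16.52
position: [0.4576, -0.0477, 0.2319]
tool_rot: [3.141, -0.0, 1.398]
force: [0.4, -0.1, -0.2]
grip_width: 0.0857
[249 136  17  49 814] [460.1 -44.3] [59.2 19.7] ang 80.162865
[ 0.45764607 -0.04774292  0.23199884] [ 1.79943343e+02 -1.87958675e-02  8.05574474e+01] [-0.67459185  0.35153225  0.82967711  2.0447405  -0.33582647  0.88144264
  0.17698786]
```

View pics/wrist7.png

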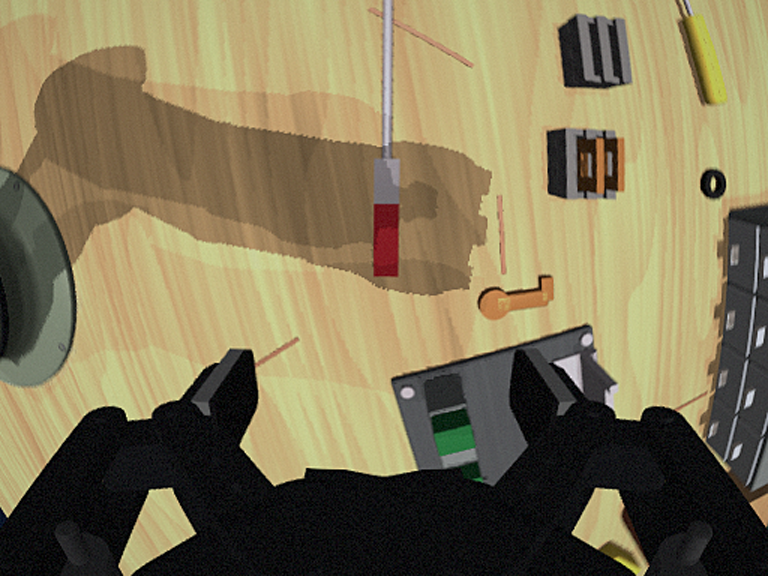

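```bash
python3 -m handwheel '[[0.08,0.04,1,0,0,0],[0.07,0.04,1,0,0,0],[0,0,1,0,0,0],[0,0,1,0,0,0],[0,0,1,0,0,0],[0,0,1,0,0,0],[0,0,0.5,0,0,0],[0,0,0,0,0,0]]'
python3 sk.py wrist8.png; python3 -c "
from h import *
go([.460,-.0443,.003])"
```

```text
clock: 17.58
position: [0.46, -0.044, 0.0687]
tool_rot: [-3.141, 0.0, 1.392]
force: [-0.7, 0.4, 0.4]
grip_width: 0.0854
[ 242  166   30   82 2391] [460.4 -43.6] [59.1 19.6] ang 78.97862
[ 0.46030654 -0.04393655  0.06924616] [1.79985207e+02 6.41363610e-03 7.97609457e+01] [-0.43185485  0.62049156  0.53762901  2.16265288 -0.64401567  0.51861176
  0.41883678]
tool shift units [-0.02 -0.01  2.65]
```

View pics/wrist8.png

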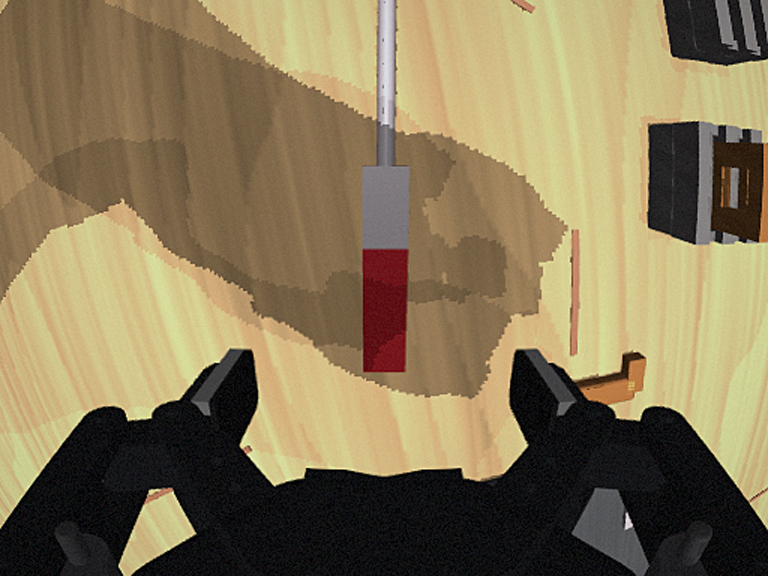

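```bash
python3 - <<'E'
from h import *
p=np.load("pics/wrist6.npy",allow_pickle=True).item()
for n in [(323,108),(338,122),(354,108),(326,48),(354,43)]:
    w=onz(p,(n[0]/1.5,n[1]/1.5),.008,True)[:2]; d=w-np.array([.460,-.0443]); a=np.radians(80)
    print(w,"along",d@[np.cos(a),np.sin(a)],"across",d@[np.sin(a),-np.cos(a)])
E
```

```text
[ 0.54076132 -0.10568229] along -0.04642569737404568 across 0.09019329439868604
[ 0.52931298 -0.11997555] along -0.06248980064107971 across 0.08140087929631429
[ 0.54280729 -0.1325608 ] along -0.07254058265965627 across 0.09687559252301069
[ 0.59546213 -0.1025096 ] along -0.03380250866047226 across 0.14351215095433908
[ 0.60177785 -0.12640049] along -0.056233732357353336 across 0.15388053017622855
```

```bash
python3 -m handwheel '[[0,0,0.9,0,0,0],[0,0,0.9,0,0,0],[0,0,0.8,0,0,0],[0,0,0,0,0,0]]'
python3 -m handwheel '[[0,0,0,0,0,0],[0,0,0,0,0,0],[0,0,0,0,0,0],[0,0,0,0,0,0],[0,0,0,0,0,0],[0,0,0,0,0,0],[0,0,0,0,0,0]]' 1 110
python3 sk.py wrist9.png
```

```text
clock: 18.12
position: [0.4601, -0.0437, 0.0039]
tool_rot: [-3.141, 0.0, 1.393]
force: [-0.2, -0.3, -0.2]
grip_width: 0.0852
clock: 19.0
position: [0.4603, -0.0434, 0.0045]
tool_rot: [3.141, -0.001, 1.393]
force: [-3.1, 2.5, 20.6]
grip_width: 0.0173
[ 234  196   45  108 4210] [459.9 -43.7] [59.4 19.9] ang 79.30476
[ 0.46036894 -0.04342116  0.0045245 ] [ 1.79954968e+02 -4.22074118e-02  7.98106111e+01] [-0.31707251  0.72905311  0.37996187  2.1731548  -0.75508108  0.36965757
  0.51461641]
```

View pics/wrist9.png

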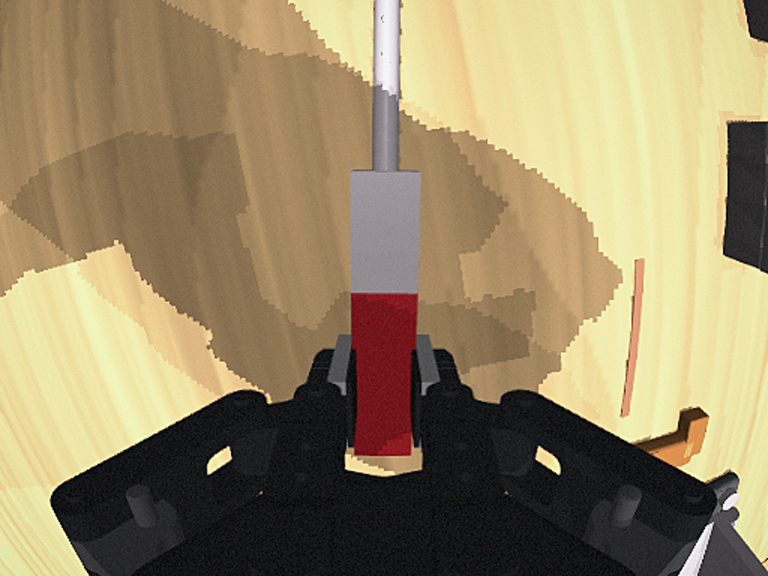

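```bash
python3 -m handwheel '[[0,0,-0.3,0,0,0],[0,0,-0.7,0,0,0],[0,0,-1,0,0,0],[0,0,-1,0,0,0],[0,0,-1,0,0,0],[0,0,-1,0,0,0],[0,0,0,0,0,0]]'
python3 sk.py wrist10.png
python3 - <<'E'
from h import *
p=bot.grab_frame("scene");save(p,"scene10.png")
p=np.load("pics/top0.npy",allow_pickle=True).item()
S=lambda x,y:(x/5+140-.4,y/5+145-.4)
for nm,pts in dict(L=[(38,66),(122,53),(47,102),(130,90)],R=[(519,104),(602,108),(515,141),(600,147)]).items():
    W=np.array([onz(p,S(*c),.077)[:2] for c in pts])
    print(nm,np.round(W,4),"c",W.mean(0)); 
    for a,b in((0,1),(2,3)):
        e=W[a]-W[b]; print(np.linalg.norm(e),np.degrees(np.arctan2(e[1],e[0]))-90,"sep",np.linalg.norm((W[0]+W[1]-W[2]-W[3])/2))
E
```

```text
clock: 19.92
position: [0.4607, -0.0433, 0.13]
tool_rot: [3.139, -0.001, 1.394]
force: [-0.4, -0.5, -3.9]
grip_width: 0.0174
[ 234  196   44  108 4173] [ 448.4 -110.6] [117.8  39.3] ang 79.797
[ 0.46021888 -0.04314836  0.12900041] [ 1.79950434e+02 -2.87589626e-02  7.98714653e+01] [-0.53790032  0.52460233  0.6740123   2.13409607 -0.54012514  0.65434522
  0.33400285]
L [[0.6638 0.2428]
 [0.6694 0.2025]
 [0.6461 0.2384]
 [0.6512 0.1987]] c [0.6576127 0.220587 ]
0.04067239736139106 7.914343446515787 sep 0.018344211625190218
0.04006506305427705 7.300273038422972 sep 0.018344211625190218
R [[ 0.6409  0.0119]
 [ 0.6381 -0.028 ]
 [ 0.6229  0.0142]
 [ 0.6192 -0.0266]] c [ 0.63025855 -0.00711818]
0.040018559450904025 -3.884183185207476 sep 0.018566914216618716
0.04095660137620889 -5.186588764492313 sep 0.018566914216618716
```

View pics/wrist10.png

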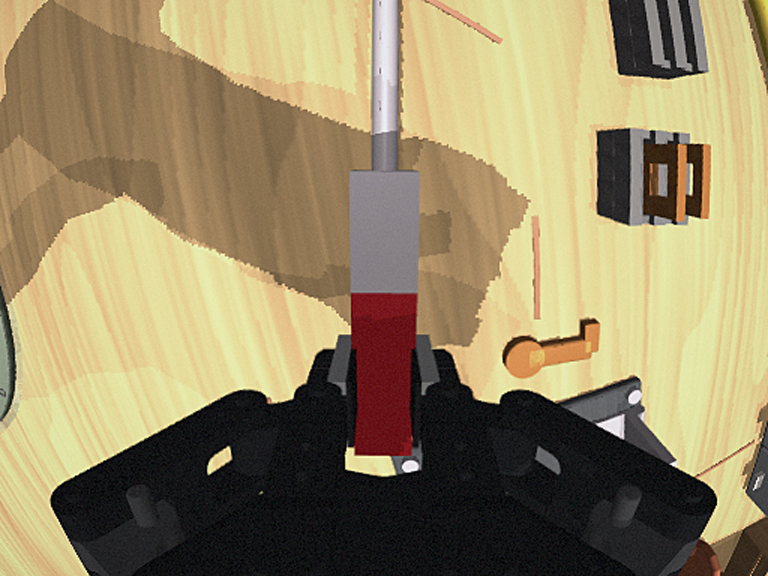

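View pics/scene10.png

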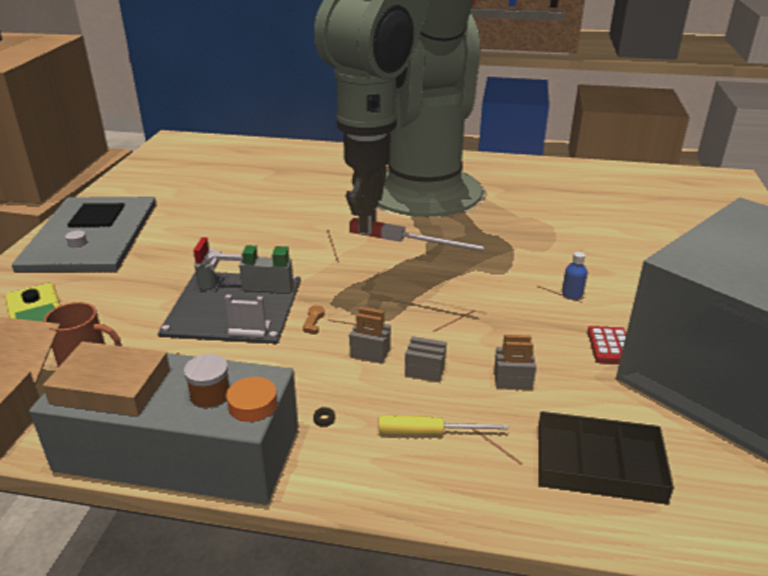

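```bash
python3 -m handwheel '[[0,0,0,0,0,0.0251],[0,0,0,0,0,0.0251],[0,0,0,0,0,0.0251],[0,0,0,0,0,0.0251],[0,0,0,0,0,0.0251],[0,0,0,0,0,0.0251],[0,0,0,0,0,0.0251],[0,0,0,0,0,0.0251]]'
python3 -m handwheel '[[-0.08,-0.94,0,0,0,0],[-0.08,-0.94,0,0,0,0],[-0.08,-0.94,0,0,0,0],[-0.08,-0.94,0,0,0,0],[-0.08,-0.94,0,0,0,0]]'
python3 -m handwheel '[[-0.08,-0.94,0,0,0,0],[-0.08,-0.94,0,0,0,0],[-0.08,-0.94,0,0,0,0],[-0.08,-0.94,0,0,0,0],[-0.08,-0.94,0,0,0,0],[0,0,0,0,0,0]]'
python3 sk.py wrist11.png
```

```text
clock: 21.02
position: [0.4595, -0.0437, 0.1278]
tool_rot: [3.141, 0.002, 0.126]
force: [-0.7, -0.1, -2.8]
grip_width: 0.0172
clock: 21.65
position: [0.4341, 0.0721, 0.1279]
tool_rot: [3.141, 0.001, 0.132]
force: [0.3, 0.6, -2.0]
grip_width: 0.0174
clock: 22.4
position: [0.4086, 0.1878, 0.1277]
tool_rot: [3.14, 0.001, 0.134]
force: [0.5, 0.1, -2.5]
grip_width: 0.0172
[  57    0   53   66 1654] [539.3 369.5] [69.2 58.2] ang 6.099968
[ 234  196   45  108 4165] [341.1 178.9] [117.2  39.4] ang 7.2575774
[0.40892409 0.18680573 0.12796738] [1.79925560e+02 6.18716470e-02 7.61638729e+00] [-1.30459531  0.71593934  1.08494856  2.17211228 -0.91034168  0.82396127
 -1.06285283]
```

View pics/wrist11.png

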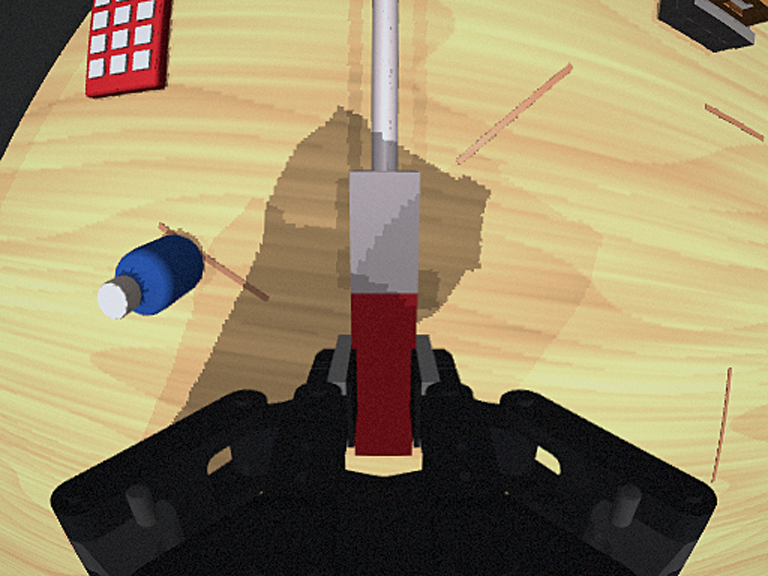

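```bash
python3 - <<'E'
from h import *
p=bot.grab_frame("top");np.save("pics/top11.npy",p,allow_pickle=True)
q=bot.grab_frame("scene");np.save("pics/scene11.npy",q,allow_pickle=True)
print("oiler",onz(p,(170/1.5,408/1.5),.085),onz(p,(178/1.5,406/1.5),.04))
cv2.imwrite('pics/tz11.png',cv2.resize(p["pixels"][140:260,110:240],None,fx=6,fy=6,interpolation=cv2.INTER_CUBIC)[:600])
cv2.imwrite('pics/sz11.png',cv2.resize(q["pixels"][130:260,270:400],None,fx=6,fy=6,interpolation=cv2.INTER_CUBIC)[:600])
s=bot.observe();R=Rn.from_euler("xyz",s["tool_rot"]).as_matrix()
tip=s["position"]+R@[.206,0,-.0055]; print("tip",tip)
a=proj(p,tip);b=proj(q,tip);print("tip px in zooms",(a-[110,140])*6,(b-[270,130])*6)
for x,y in((-.009,0),(.009,0)):
    w=tf(np.radians(7.6),np.array([.6576,.2206]),(x,y)); X=[*w,.059]; print((proj(p,X)-[110,140])*6,(proj(q,X)-[270,130])*6)
E
```

```text
oiler [0.39475724 0.31874649 0.085     ] [0.39579591 0.31745776 0.04      ]
tip [0.61351659 0.21294999 0.13372728]
tip px in zooms [273.54481583 208.11836569] [441.55118555 375.21319445]
[289.1098715  150.44372461] [435.70047366 593.72328568]
[283.25563994 107.3079712 ] [441.14835563 623.29506837]
```

View pics/tz11.png

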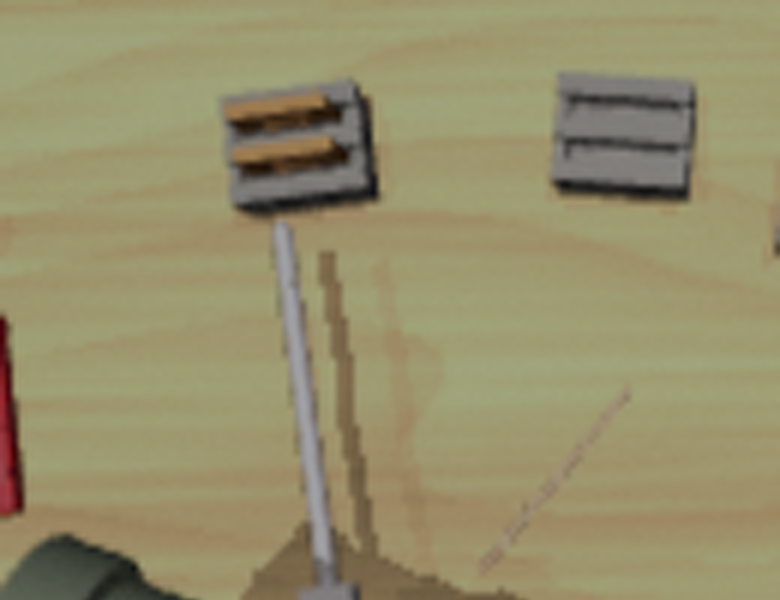

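View pics/sz11.png

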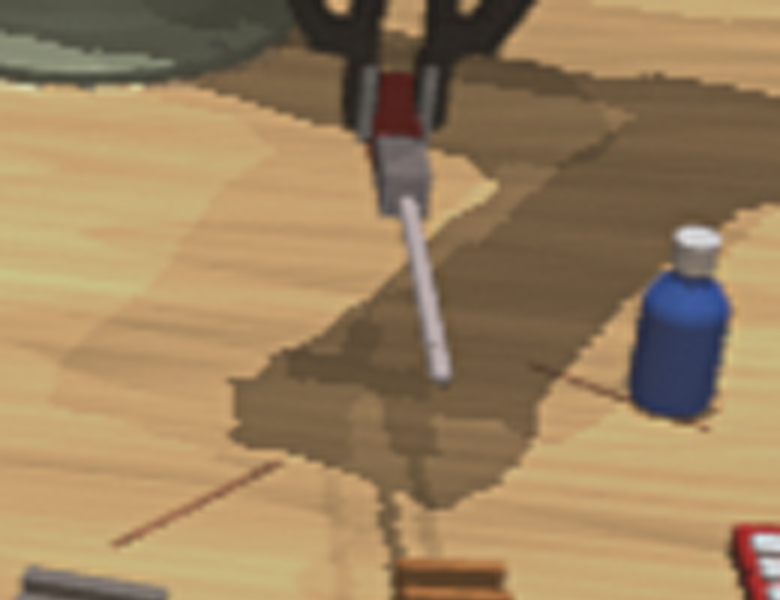

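```bash
python3 -m handwheel '[[0,-0.15,0.75,0,0,0],[0,0,0.75,0,0,0],[0,0,0.75,0,0,0],[0,0,0.73,0,0,0],[0,0,0,0,0,0],[0,0,0,0,0,0]]'
cat > tip.py <<'E'
from h import *
import sys
tag=sys.argv[1]; stand=sys.argv[2]
sc=dict(L=((.6576,.2206),7.6),R=((.6303,-.0071),-4.5))[stand]
p=bot.grab_frame("top");q=bot.grab_frame("scene");s=bot.observe();R=Rn.from_euler("xyz",s["tool_rot"]).as_matrix()
tip=s["position"]+R@[.206,0,-.0055]; print("pos",s["position"],np.degrees(s["tool_rot"]),"F",s["force"],"w",s["grip_width"]);print("tip",tip)
th=np.radians(sc[1]); c,sn=np.cos(th),np.sin(th); d=tip[:2]-np.array(sc[0]); print("tip in stand",d@[c,sn],d@[-sn,c])
for cam,nm,hw in((p,"t",(50,42)),(q,"s",(50,42))):
    cc=proj(cam,[*sc[0],.059]).astype(int)
    if nm=="t": cc=cc+np.array([0,12])
    x0,y0=cc[0]-hw[0],cc[1]-hw[1]
    im=cam["pixels"][y0:y0+2*hw[1],x0:x0+2*hw[0]]; im=cv2.resize(im,None,fx=7,fy=7,interpolation=cv2.INTER_CUBIC)
    g=lambda X:tuple(np.int32((proj(cam,X)-[x0,y0]+.5)*7))
    cv2.drawMarker(im,g(tip),(255,0,255),cv2.MARKER_CROSS,14,1)
    for x in(-.009,.009): cv2.drawMarker(im,g([*tf(th,np.array(sc[0]),(x,0)),.059]),(255,255,0),cv2.MARKER_CROSS,14,1)
    cv2.imwrite("pics/%s%s.png"%(nm,tag),im)
E
python3 tip.py 12 L
```

```text
clock: 23.3
position: [0.4092, 0.19, 0.0548]
tool_rot: [3.141, -0.0, 0.131]
force: [0.6, 0.5, -1.6]
grip_width: 0.0172
pos [0.40915957 0.19047456 0.05485063] [-1.79987086e+02 -3.58108672e-02  7.53534650e+00] F [ 0.68426901  0.12152589 -2.43636486] w 0.01731943200893991
tip [0.61337729 0.21748726 0.06047938]
tip in stand -0.044245912233328605 0.0027633415981418094
```

View pics/t12.png

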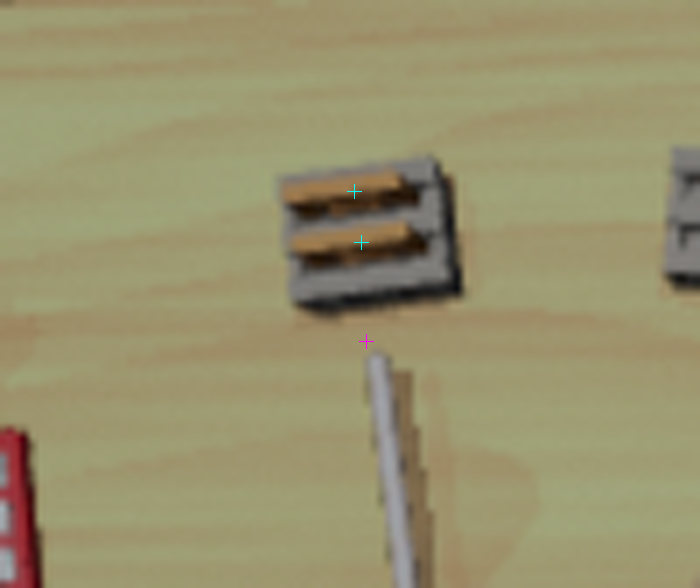

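View pics/s12.png

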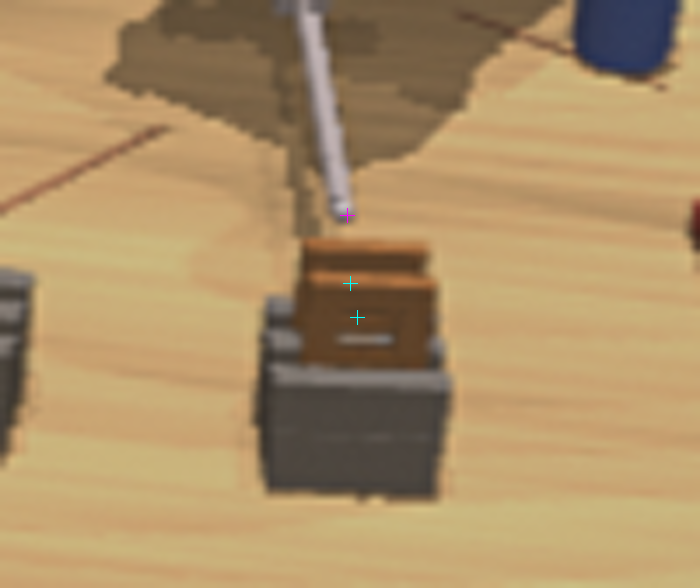

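```bash
python3 -m handwheel '[[0.4,0,0,0,0,0],[0.4,0,0,0,0,0],[0.4,0,0,0,0,0],[0.4,0,0,0,0,0],[0.4,0,0,0,0,0],[0.2,0,0,0,0,0],[0,0,0,0,0,0]]'
python3 tip.py 13 L
```

```text
clock: 24.28
position: [0.4636, 0.1977, 0.0542]
tool_rot: [3.141, 0.0, 0.132]
force: [-0.9, 0.6, -1.9]
grip_width: 0.017
pos [0.46314209 0.19768088 0.05424675] [1.79997932e+02 1.83579030e-02 7.54569156e+00] F [ 0.1461388   0.35888082 -2.69692346] w 0.016992647016191183
tip [0.66735994 0.22473257 0.05968074]
tip in stand 0.010220761826618635 0.0028054536138988847
```

View pics/t13.png

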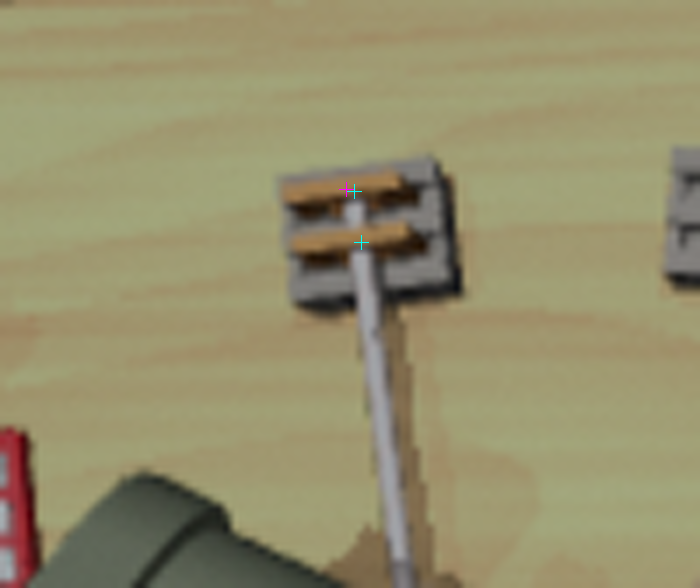

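View pics/s13.png

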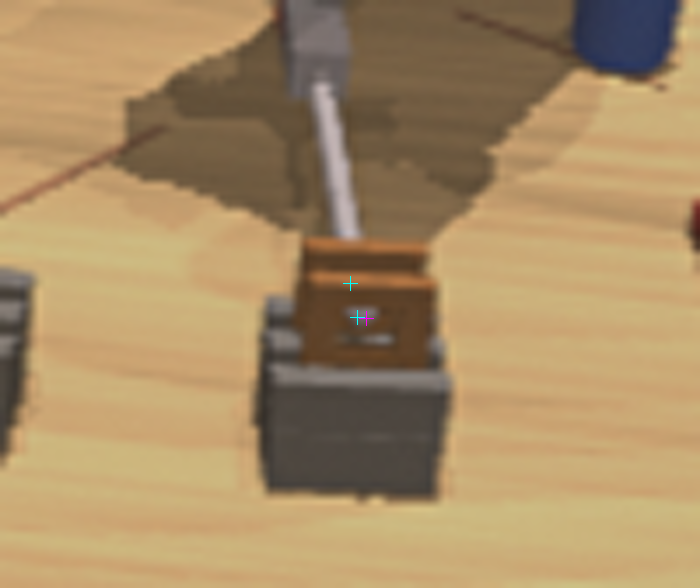

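```bash
python3 -m handwheel '[[0.3,0,0,0,0,0],[0.4,0,0,0,0,0],[0.4,0,0,0,0,0],[0.4,0,0,0,0,0],[0.4,0,0,0,0,0],[0.4,0,0,0,0,0],[0.3,0,0,0,0,0],[0,0,0,0,0,0]]'
python3 tip.py 14 L
```

```text
clock: 25.38
position: [0.5283, 0.2062, 0.0542]
tool_rot: [3.141, -0.0, 0.132]
force: [-0.5, 0.3, -3.1]
grip_width: 0.0171
pos [0.52760056 0.20623667 0.05422111] [1.79998190e+02 1.89850566e-02 7.54326944e+00] F [ 0.48527377 -0.1411452  -2.45788215] w 0.017367963018391382
tip [0.73181961 0.23327971 0.05965286]
tip in stand 0.07524459891807858 0.002752306243496758
```

View pics/t14.png

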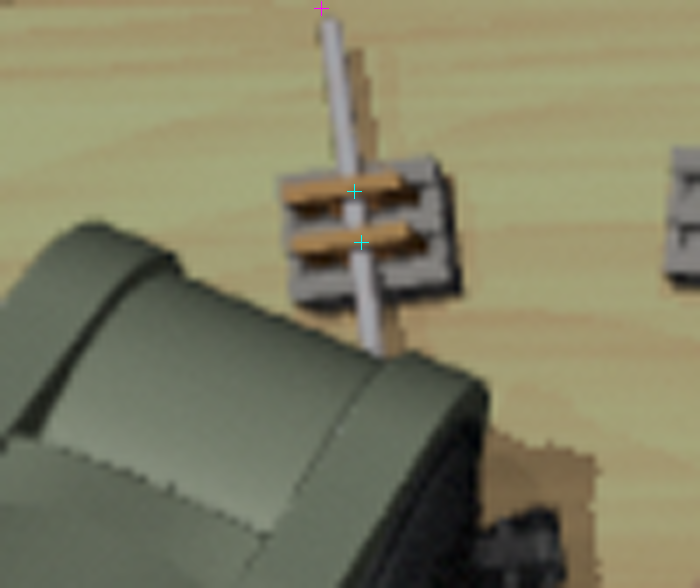

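View pics/s14.png

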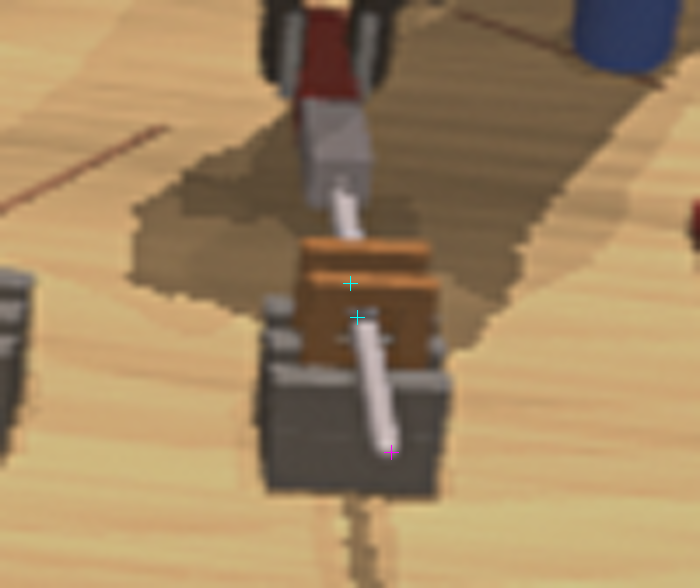

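```bash
python3 -m handwheel '[[0,0,-0.15,0,0,0],[0,0,-0.25,0,0,0],[0,0,-0.35,0,0,0],[0,0,-0.4,0,0,0],[0,0,-0.4,0,0,0],[0,0,-0.4,0,0,0],[0,0,-0.3,0,0,0],[0,0,-0.15,0,0,0]]'
python3 -m handwheel '[[0,0,-0.15,0,0,0],[0,0,-0.15,0,0,0],[0,0,0,0,0,0]]'
python3 tip.py 15 L
```

```text
clock: 26.48
position: [0.5279, 0.2064, 0.1148]
tool_rot: [-3.141, -0.0, 0.132]
force: [0.2, -0.5, -3.5]
grip_width: 0.0173
clock: 26.85
position: [0.5279, 0.2063, 0.1219]
tool_rot: [-3.142, -0.0, 0.132]
force: [-0.3, 0.5, -3.8]
grip_width: 0.017
pos [0.52779655 0.20629344 0.1216916 ] [1.79996293e+02 7.60437453e-03 7.54963152e+00] F [-0.10652017  0.29487782 -2.33137408] w 0.01722848116839553
tip [0.7320115  0.23335919 0.12716426]
tip in stand 0.07544531843003036 0.0028057156045860044
```

View pics/t15.png

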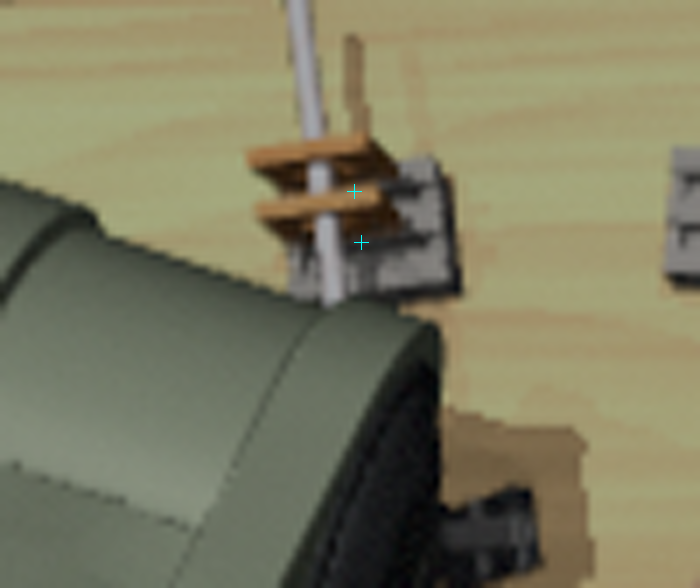

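View pics/s15.png

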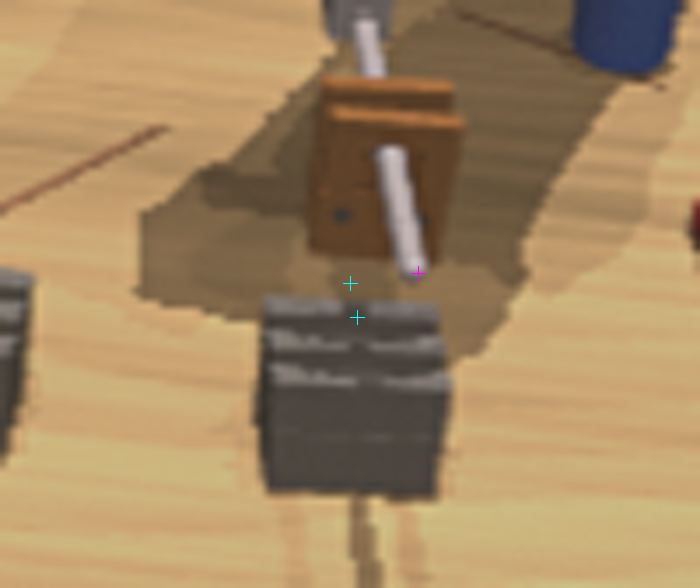

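```bash
python3 -m handwheel '[[-0.22,0.25,0,0,0,0],[-0.39,0.45,0,0,0,0],[-0.52,0.6,0,0,0,0],[-0.52,0.6,0,0,0,0],[-0.52,0.6,0,0,0,0],[-0.52,0.6,0,0,0,0],[-0.52,0.6,0,0,0,0],[-0.52,0.6,0,0,0,0]]'
python3 -m handwheel '[[-0.52,0.6,0,0,0,0],[-0.52,0.6,0,0,0,0],[-0.52,0.6,0,0,0,0],[-0.39,0.45,0,0,0,0],[-0.22,0.25,0,0,0,0.005],[-0.15,0.17,0,0,0,0.01],[0,0,0,0,0,0.01],[0,0,0,0,0,0.0085]]'
python3 -m handwheel '[[0,0,0,0,0,0],[0,0,0,0,0,0]]'
python3 tip.py 16 R; python3 -c "
from h import *
p=bot.grab_frame('scene');save(p,'scene16.png');print(bot.observe()['qpos'])"
```

```text
clock: 27.95
position: [0.4488, 0.0864, 0.1218]
tool_rot: [-3.142, -0.0, 0.132]
force: [-0.3, -0.6, -3.1]
grip_width: 0.0171
clock: 28.95
position: [0.4008, 0.0139, 0.1218]
tool_rot: [3.141, -0.0, -0.083]
force: [0.2, 0.4, -3.4]
grip_width: 0.0169
clock: 29.2
position: [0.4007, 0.0139, 0.1218]
tool_rot: [3.141, 0.0, -0.078]
force: [0.6, 0.2, -3.0]
grip_width: 0.0172
pos [0.40068873 0.01387016 0.12180243] [-1.79999020e+02 -1.35576266e-03 -4.48573940e+00] F [-0.04088446  0.38365269 -3.23965255] w 0.016991987024329993
tip [ 0.60605758 -0.00224138  0.1273073 ]
tip in stand -0.024548892722966374 0.002941605624141021
[-0.95623412  0.66691475  1.0972947   2.29254961 -0.93847143  0.75123871
 -0.82831412]
```

View pics/t16.png

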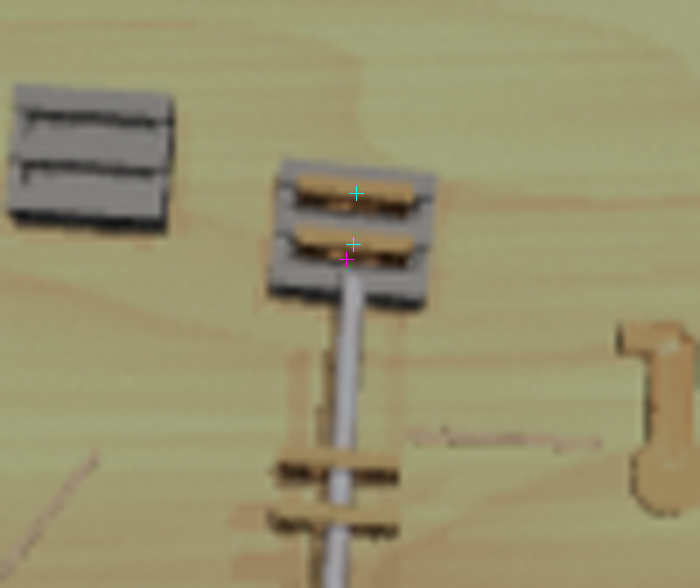

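View pics/scene16.png

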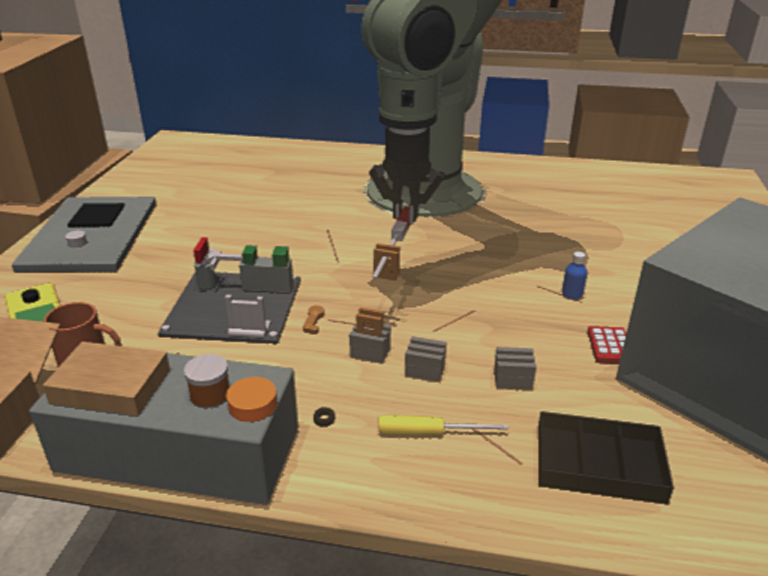

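```bash
python3 -m handwheel '[[0,0,0.2,0,0,0],[0,0,0.4,0,0,0],[0,0,0.5,0,0,0],[0,0,0.5,0,0,0],[0,0,0.5,0,0,0],[0,0,0.37,0,0,0],[0,0,0.2,0,0,0],[0,0,0,0,0,0]]'
python3 -m handwheel '[[0,0,0,0,0,0]]'
python3 tip.py 17 R
```

```text
clock: 30.35
position: [0.4006, 0.0137, 0.0549]
tool_rot: [3.141, 0.0, -0.079]
force: [-0.1, 1.0, -2.8]
grip_width: 0.0173
clock: 30.48
position: [0.4008, 0.0138, 0.0553]
tool_rot: [-3.142, -0.0, -0.079]
force: [0.6, -0.1, -2.9]
grip_width: 0.017
pos [0.40079977 0.01390107 0.05527408] [-1.79989229e+02 -2.28039995e-02 -4.50189858e+00] F [ 0.64321799 -0.94965468 -3.31898921] w 0.017067177507489425
tip [ 0.60616193 -0.00226917  0.06085607]
tip in stand -0.024442684984119487 0.0029220914317879
```

View pics/t17.png

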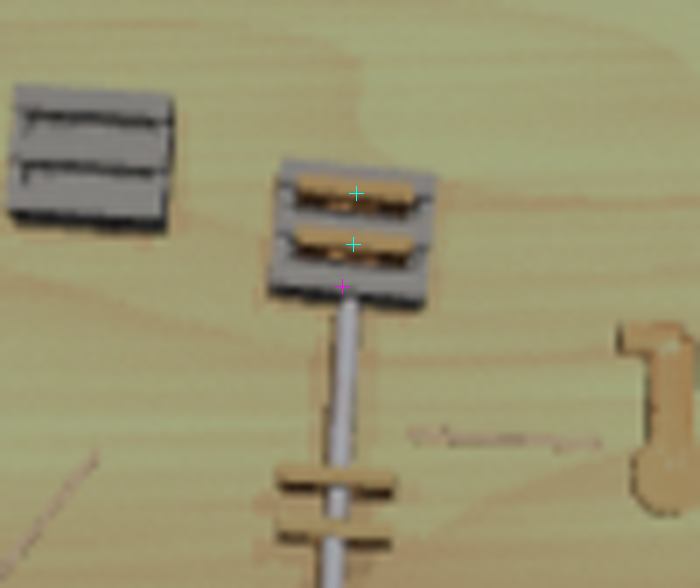

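View pics/s17.png

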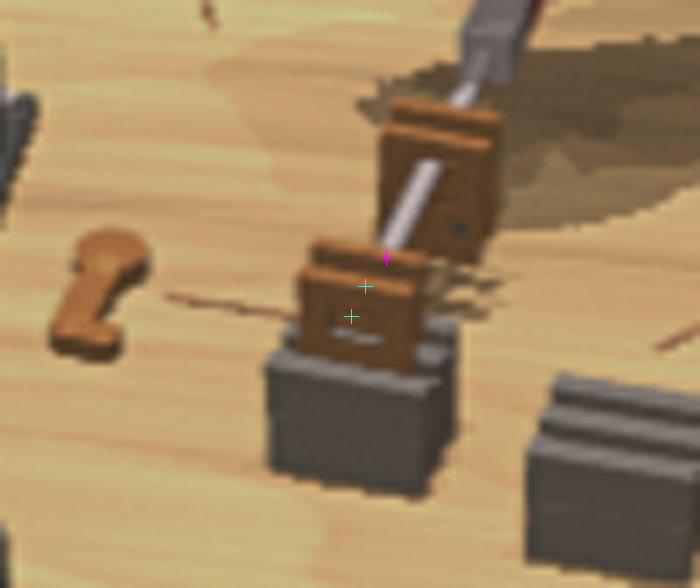

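```bash
python3 -m handwheel '[[0.2,0,0,0,0,0],[0.3,0,0,0,0,0],[0.3,0,0,0,0,0],[0.3,0,0,0,0,0],[0.3,0,0,0,0,0],[0.0,0,0,0,0,0]]'
python3 tip.py 18 R
```

```text
clock: 31.32
position: [0.436, 0.0109, 0.055]
tool_rot: [3.141, -0.0, -0.079]
force: [-0.6, 0.2, -2.9]
grip_width: 0.0172
pos [0.4353386  0.01099463 0.05498245] [ 1.79995463e+02  1.66903465e-02 -4.51733437e+00] F [ 0.28777669 -0.48954891 -3.3863351 ] w 0.017268929011447783
tip [ 0.64070029 -0.00522977  0.06042244]
tip in stand 0.01022149378925317 0.002680461929203413
```

View pics/t18.png

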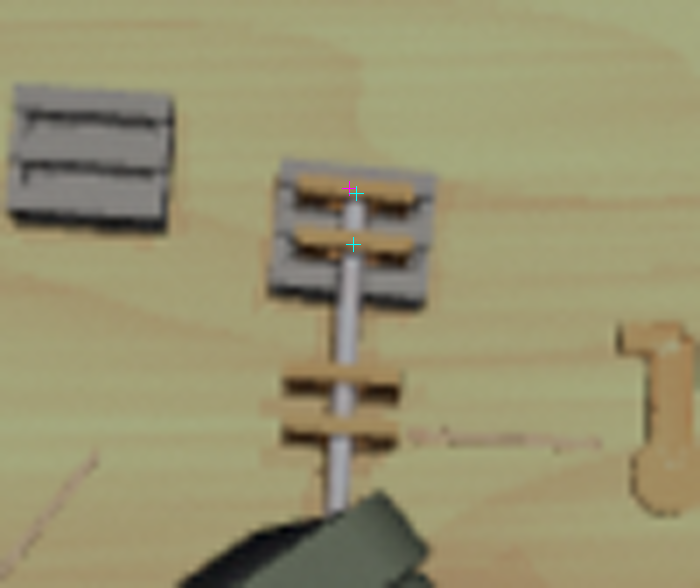

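View pics/s18.png

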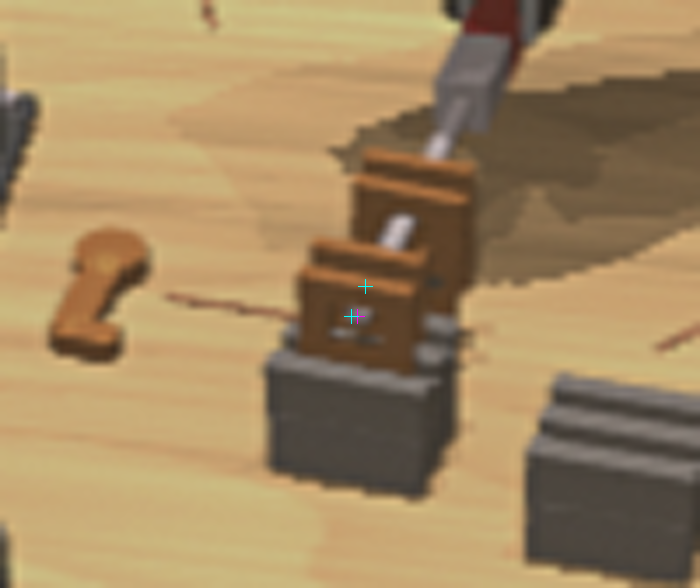

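```bash
python3 -m handwheel '[[0.2,0,0,0,0,0],[0.3,0,0,0,0,0],[0.25,0,0,0,0,0],[0.13,0,0,0,0,0],[0.0,0,0,0,0,0]]'
python3 tip.py 19 R
```

```text
clock: 32.05
position: [0.4576, 0.0092, 0.055]
tool_rot: [3.141, 0.0, -0.079]
force: [-0.0, 0.4, -3.5]
grip_width: 0.0173
pos [0.45728099 0.00930462 0.05501413] [-1.79999725e+02  1.42963496e-02 -4.51346616e+00] F [ 0.08403331  0.3659656  -2.84107926] w 0.01715370908975395
tip [ 0.66264352 -0.00690636  0.06046273]
tip in stand 0.03222862097108548 0.002730689815588423
```

View pics/t19.png

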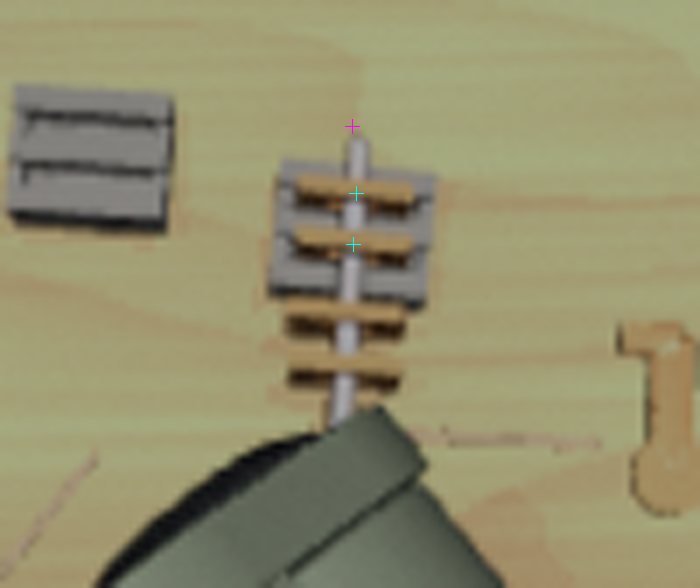

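View pics/s19.png

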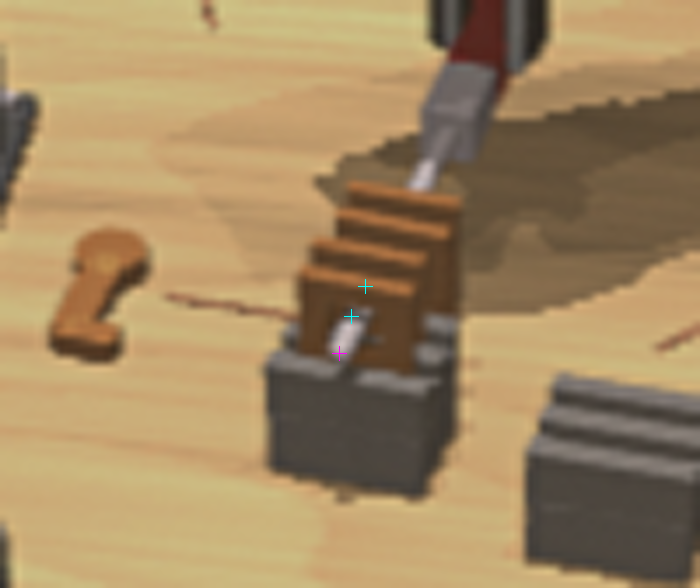

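```bash
python3 -m handwheel '[[0,0,-0.1,0,0.001,0],[0,0,-0.2,0,0.002,0],[0,0,-0.25,0,0.003,0],[0,0,-0.25,0,0.003,0],[0,0,-0.25,0,0.003,0],[0,0,-0.25,0,0.003,0],[0,0,-0.25,0,0,0],[0,0,-0.2,0,0,0]]'
python3 tip.py 20 R
```

```text
clock: 33.15
position: [0.4553, 0.0096, 0.0992]
tool_rot: [-3.141, -0.094, -0.079]
force: [-0.5, -0.5, -4.1]
grip_width: 0.0176
pos [0.4554801  0.00955014 0.09914565] [-179.99971286   -5.42693966   -4.49704139] F [ 0.11930398 -0.50645678 -3.85532686] w 0.017236925859106356
tip [ 0.6594068  -0.00648867  0.12410373]
tip in stand 0.028969111804077866 0.0028931380010055237
```

View pics/s20.png

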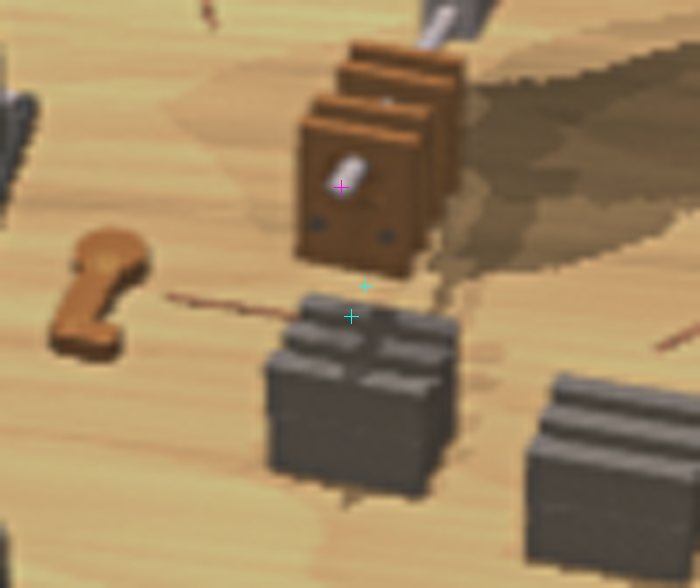

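```bash
python3 -m handwheel '[[0.1,0,-0.3,0,0.004,0],[0.2,0,-0.3,0,0.008,0],[0.2,0,-0.3,0,0.008,0],[0.2,0,-0.2,0,0.008,0],[0.2,0,-0.1,0,0.008,0],[0.1,0,0,0,0.008,0],[0,0,0,0,0.003,0],[0,0,0,0,0,0]]'
python3 tip.py 21 R; python3 sk.py wrist21.png
```

```text
clock: 34.25
position: [0.4777, 0.0071, 0.1406]
tool_rot: [3.139, -0.382, -0.081]
force: [0.5, -0.5, -3.2]
grip_width: 0.0172
pos [0.47760799 0.00747235 0.14009264] [179.7830522  -21.83273353  -4.53121955] F [ 0.47349129  0.76979912 -3.67433162] w 0.01706421841686623
tip [ 0.66619726 -0.00745246  0.22180914]
tip in stand 0.0358142566761393 0.002465094674133925
[ 234  196   45  108 4198] [458.8   8.2] [ 41.2 102. ] ang -4.608856
[0.47751279 0.00766646 0.13992755] [179.78326772 -21.81021954  -4.50546247] [-0.74755326  0.40708627  0.66744854  2.38949085 -1.26307192  0.1606793
 -0.58782019]
```

View pics/t21.png

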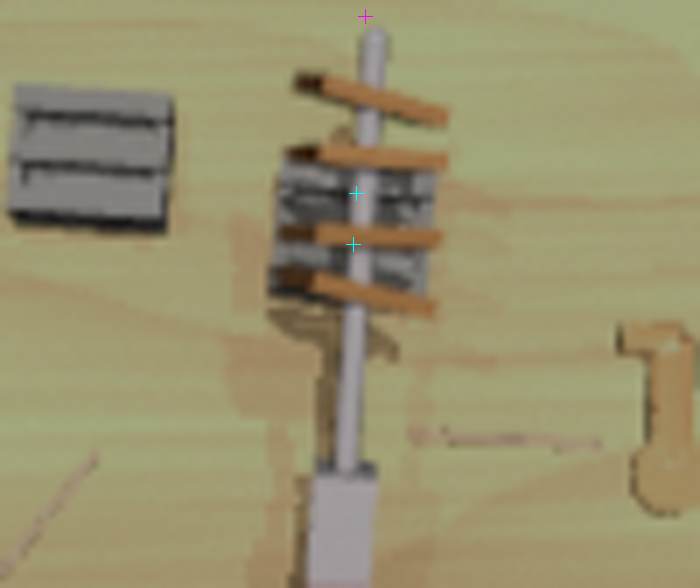

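View pics/wrist21.png

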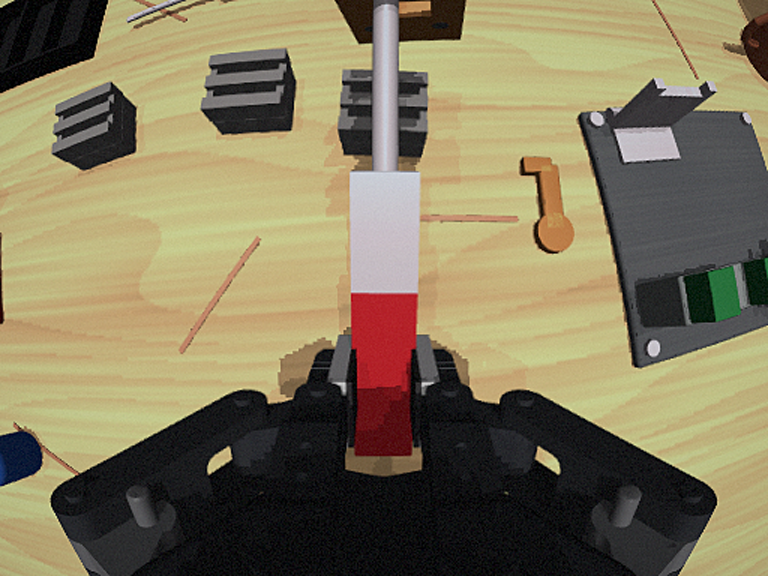

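```bash
python3 -m handwheel '[[1,0,0.4,0,0,0],[1,0,0.4,0,0,0],[0.7,0,0.28,0,0,0],[0.4,0,0.16,0,0,0],[0.2,0,0.08,0,0,0],[0,0,0,0,0,0]]'
python3 tip.py 22 R;python3 -c "
from h import *
print(bot.observe()['qpos'])"
```

```text
clock: 35.15
position: [0.5655, 0.0012, 0.1397]
tool_rot: [3.14, -0.38, -0.079]
force: [-0.4, -0.5, -3.3]
grip_width: 0.0174
pos [0.56522047 0.00128977 0.1397689 ] [179.92577618 -21.7471221   -4.51942296] F [ 0.26447156  0.04629576 -3.37039807] w 0.01741220168438491
tip [ 0.75393323 -0.01361947  0.22120268]
tip in stand 0.12376362004475246 0.0032007831946133584
[-0.72192273  0.56074354  0.76038919  2.18719125 -1.16991971  0.32851029
 -0.67677197]
```

View pics/t22.png

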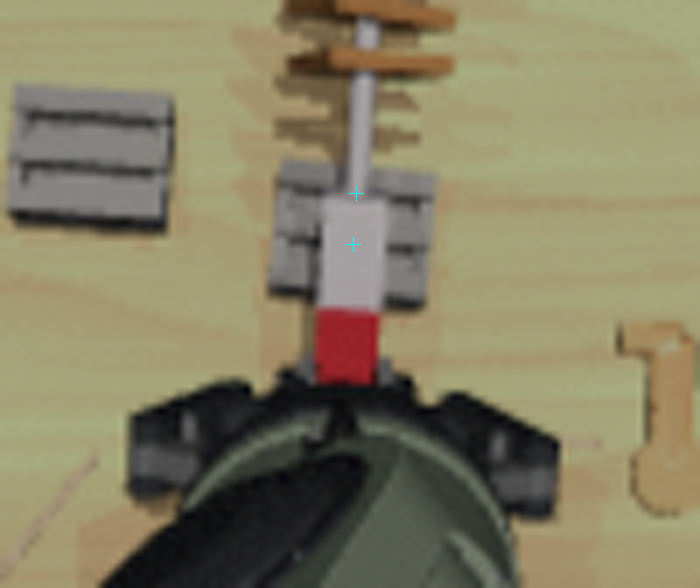

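```bash
python3 -m handwheel '[[0,0,0,0,0.008,0],[0,0,0,0,0.008,0],[0,0,0,0,0.006,0],[0,0,0,0,0,0],[0,0,0,0,0,0]]'
python3 - <<'E'
from h import *
p=bot.grab_frame("top");save(p,"top23.png");print(bot.observe()['qpos'],np.degrees(bot.observe()["tool_rot"]))
cv2.imwrite("pics/t23.png",cv2.resize(p["pixels"][80:200,200:310],None,fx=5,fy=5,interpolation=cv2.INTER_CUBIC))
E
```

```text
clock: 35.88
position: [0.5746, 0.0031, 0.1615]
tool_rot: [3.135, -0.48, -0.078]
force: [-0.7, 0.2, -3.6]
grip_width: 0.0171
[-0.6614061   0.46766231  0.62523925  2.22592594 -1.26275521  0.16219958
 -0.58240651] [179.62940428 -27.48642315  -4.4708665 ]
```

View pics/t23.png

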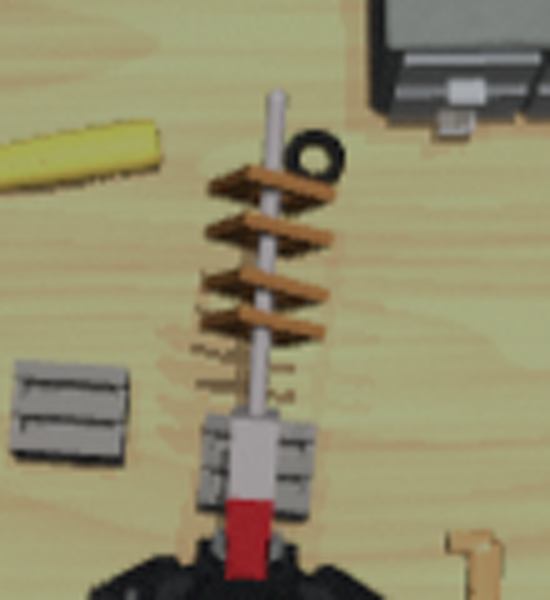

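```bash
python3 -m handwheel '[[0,0,0,0,-0.004,0],[0,0,0,0,-0.009,0],[0,0,0,0,-0.01,0],[0,0,0,0,-0.01,0],[0,0,0,0,-0.01,0],[0,0,0,0,-0.01,0],[0,0,0,0,-0.01,0],[0,0,0,0,-0.005,0]]'
python3 -m handwheel '[[0,0,0,0,0,-0.006],[0,0,0,0,0,-0.006],[0,0,0,0,0,-0.006],[0,0,0,0,0,-0.006],[0,0,0,0,0,-0.003],[0,0,0,0,0,0]]'
python3 - <<'E'
from h import *
s=bot.observe();print(s['qpos'],s["position"],np.degrees(s["tool_rot"]),s["force"]); go([.445,-.2261,.135])
E
```

```text
clock: 36.92
position: [0.5747, 0.0027, 0.1611]
tool_rot: [3.135, -0.051, -0.081]
force: [-0.2, -0.1, -3.6]
grip_width: 0.0172
clock: 37.67
position: [0.5745, 0.0028, 0.1616]
tool_rot: [3.128, -0.051, 0.089]
force: [0.6, -1.4, -3.5]
grip_width: 0.0173
[-0.74281935  0.72914688  0.96644572  1.87889617 -0.77027592  0.89465582
 -0.8899717 ] [0.57445713 0.00281504 0.16157199] [179.195303    -2.9433862    5.09941861] [ 0.63774359 -1.40314556 -3.53943268]
tool shift units [-6.02  8.65  0.88]
```

```bash
python3 -m handwheel '[[-0.17,0.25,0,0,0,0],[-0.35,0.5,0,0,0,0],[-0.49,0.7,0.05,0,0,0],[-0.49,0.7,0.05,0,0,0],[-0.49,0.7,0.05,0,0,0],[-0.49,0.7,0.05,0,0,0],[-0.49,0.7,0.05,0,0,0],[-0.49,0.7,0.05,0,0,0]]'
python3 -m handwheel '[[-0.49,0.7,0.05,0,0,0],[-0.49,0.7,0.05,0,0,0],[-0.49,0.7,0.05,0,0,0],[-0.49,0.7,0.05,0,0,0],[-0.35,0.5,0,0.001,0,0],[-0.17,0.25,0,0.001,0,0],[-0.1,0.15,0,0,0,0],[0,0,0,0,0,0]]'
cat > vz.py <<'E'
from h import *
import sys
tag=sys.argv[1]
s=bot.observe();R=Rn.from_euler("xyz",s["tool_rot"]).as_matrix();print("pos",np.round(s["position"],4),np.round(np.degrees(s["tool_rot"]),2),"F",np.round(s["force"],1),np.round(s["moment"],2),"w",s["grip_width"],np.round(s["qpos"],2))
O=np.array([.490,-.2247]);th=np.radians(5)
c,sn=np.cos(th),np.sin(th)
for nm,l in(("shank",.048),("tip",.206)):
    X=s["position"]+R@[l,0,-.0055]; d=X[:2]-O; print(nm,"vise frame",np.round([d@[c,sn],d@[-sn,c],X[2]],4))
go([.445,-.2261,.0695])
p=bot.grab_frame("top");q=bot.grab_frame("scene");w=bot.grab_frame("wrist");save(w,"w%s.png"%tag)
cv2.imwrite("pics/t%s.png"%tag,cv2.resize(p["pixels"][150:265,295:410],None,fx=5,fy=5,interpolation=cv2.INTER_CUBIC))
cv2.imwrite("pics/s%s.png"%tag,cv2.resize(q["pixels"][130:235,95:215],None,fx=6,fy=5.7,interpolation=cv2.INTER_CUBIC))
np.save("pics/w%s.npy"%tag,w,allow_pickle=True);np.save("pics/tp%s.npy"%tag,p,allow_pickle=True);np.save("pics/sc%s.npy"%tag,q,allow_pickle=True)
E
python3 vz.py 24
```

```text
clock: 38.67
position: [0.4986, -0.1297, 0.1514]
tool_rot: [3.127, -0.051, 0.088]
force: [-1.6, -0.6, -3.1]
grip_width: 0.0175
clock: 39.67
position: [0.4438, -0.2261, 0.1443]
tool_rot: [3.14, -0.051, 0.089]
force: [-0.4, -0.5, -2.7]
grip_width: 0.017
pos [ 0.4438 -0.2261  0.1443] [179.9   -2.93   5.08] F [-0.4 -0.5 -2.7] [-0.    0.28  0.01] w 0.01702258225296091 [-0.27  0.61  0.9   2.08 -0.76  0.76 -0.37]
shank vise frame [0.0015 0.0027 0.1522]
tip vise frame [0.1593 0.0029 0.1603]
tool shift units [-0.11 -0.    2.99]
```

View pics/t24.png

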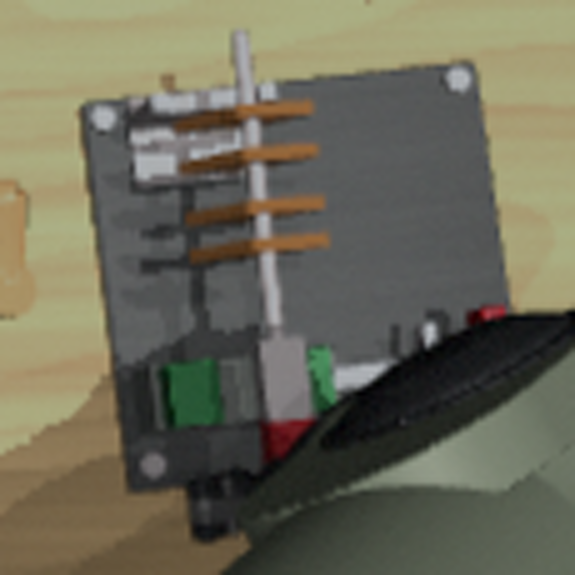

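View pics/s24.png

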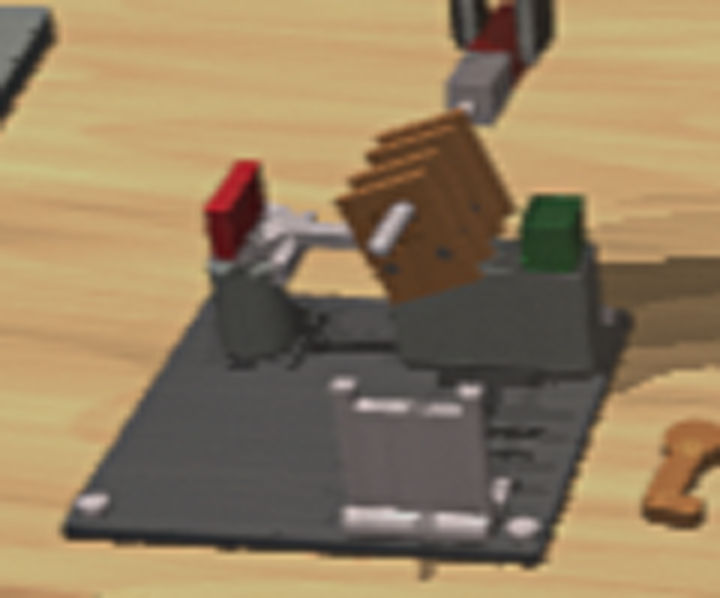

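View pics/w24.png

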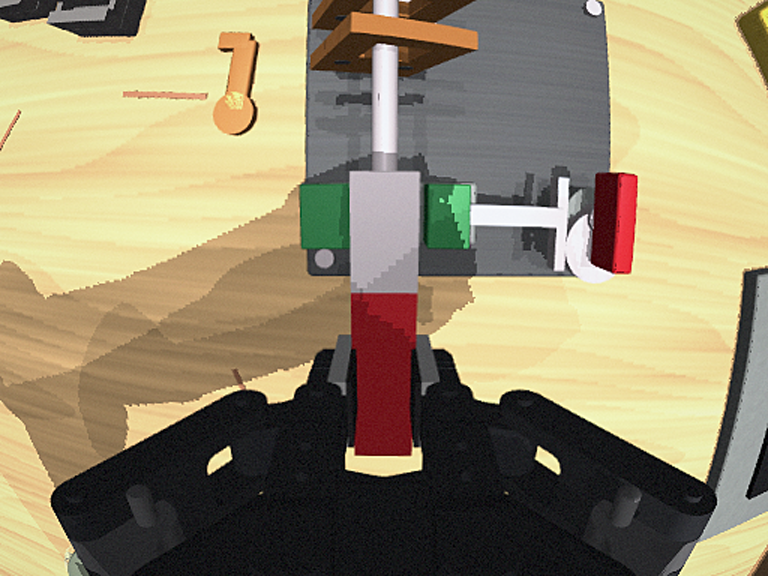

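```bash
python3 - <<'E'
from h import *
w=np.load("pics/w24.npy",allow_pickle=True).item()
th=np.radians(5);c,s=np.cos(th),np.sin(th);O=np.array([.490,-.2247])
V=lambda X:np.round(1000*np.array([(X[:2]-O)@[c,s],(X[:2]-O)@[-s,c]]),1)
P=lambda u,v,z:V(onz(w,(u/1.5-.17,v/1.5-.17),z,True))
print("root",P(385,171.5,.163),"grip/shank edge",P(384.5,293,.161))
print("jawR inner",P(425,184,.09),P(427,248,.09),"outer",P(471,184,.09),P(473,248,.09),"jawL outer",P(301,184,.09),P(301,248,.09))
print("cam bar top ends",P(615,173,.096),P(622,272,.096), "kin tcp",V(np.array([.4438,-.2261])))
E
```

```text
root [18.   3.1] grip/shank edge [-17.6   3.2]
jawR inner [ 14.4 -15.1] [-14.5 -16.5] outer [ 14.9 -36. ] [-14.3 -37.7] jawL outer [14.7 40.4] [-14.5  40.9]
cam bar top ends [  24.1 -106. ] [ -23.7 -113.8] kin tcp [-46.1   2.6]
```

```bash
python3 -m handwheel '[[0,0,0.2,0,0,0],[0,0,0.4,0,0,0],[0,0,0.4,0,-0.002,0],[0,0,0.4,0,-0.002,0],[0,0,0.4,0,-0.002,0],[0,0,0.4,0,-0.001,0],[0,0,0.2,0,-0.001,0],[0,0,0.1,0,0,0]]'
python3 -m handwheel '[[0,0,0.2,0,0,0],[0,0,0.1,0,0,0],[0,0,0,0,0,0]]'
python3 vz.py 25
```

```text
clock: 40.83
position: [0.446, -0.2261, 0.0816]
tool_rot: [3.14, -0.001, 0.089]
force: [-0.4, 0.1, -3.1]
grip_width: 0.0172
clock: 41.2
position: [0.446, -0.226, 0.0743]
tool_rot: [3.14, -0.001, 0.089]
force: [0.1, -0.7, -3.5]
grip_width: 0.017
pos [ 0.446  -0.226   0.0743] [ 1.7991e+02 -6.0000e-02  5.0800e+00] F [ 0.1 -0.7 -3.5] [0.02 0.22 0.01] w 0.016956997365563584 [-0.19  0.74  0.78  2.07 -0.85  0.68 -0.32]
shank vise frame [0.0041 0.0026 0.0798]
tip vise frame [0.1621 0.0028 0.08  ]
tool shift units [-0.04  0.    0.19]
```

View pics/s25.png

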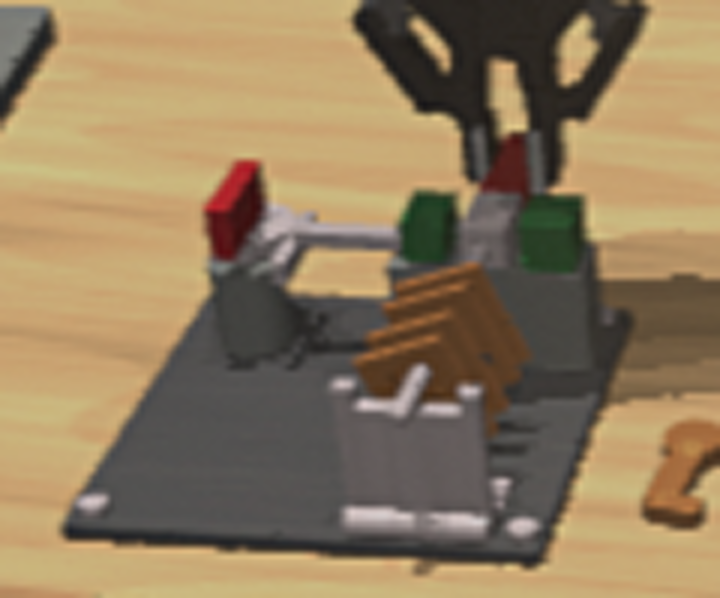

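View pics/w25.png

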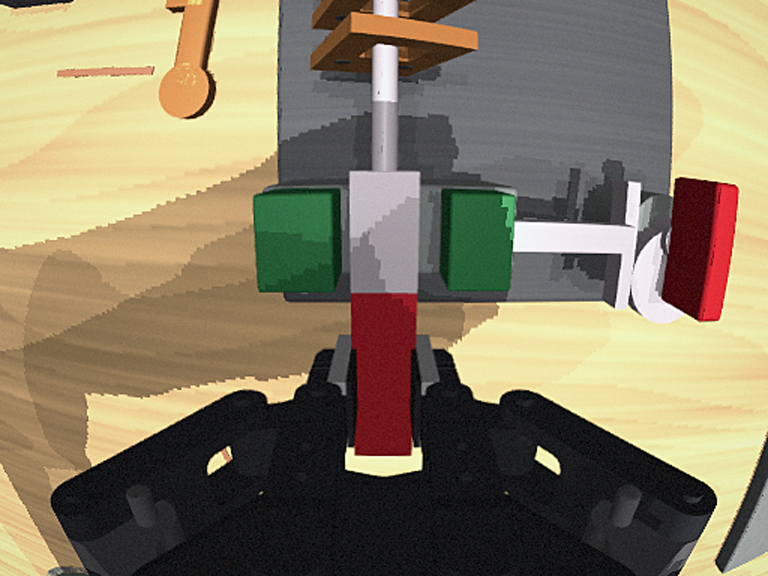

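View pics/t25.png

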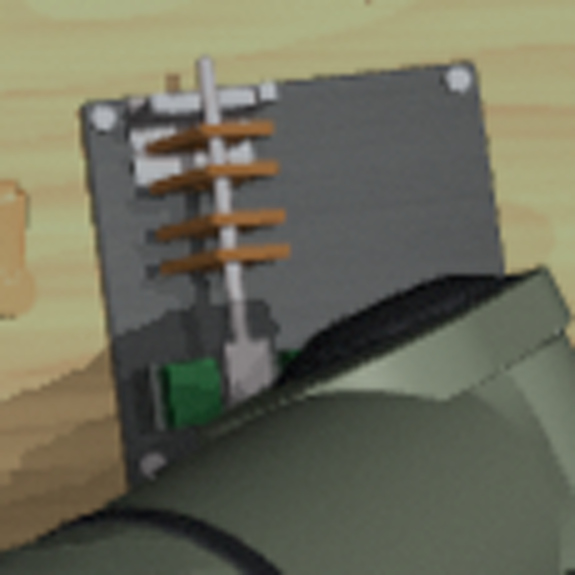

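```bash
python3 -m handwheel '[[-0.1,0,0,0,0,0],[0,0,0.08,0,0,0],[0,0,0.06,0,0,0],[0,0,0,0,0,0]]'
python3 -m handwheel '[[0,0,0.04,0,0,0],[0,0,0,0,0,0],[0,0,0,0,0,0]]'
python3 -m handwheel '[[0,0,0.04,0,0,0],[0,0,0,0,0,0],[0,0,0,0,0,0]]'
python3 -c "
from h import *
s=bot.observe();print(s['force'],s['moment'],s['position'],s['tool_rot'])"
```

```text
clock: 41.85
position: [0.4435, -0.2262, 0.0707]
tool_rot: [3.14, -0.001, 0.089]
force: [-0.6, 0.1, -3.0]
grip_width: 0.0173
clock: 42.22
position: [0.4436, -0.2263, 0.0698]
tool_rot: [3.14, -0.001, 0.089]
force: [0.2, -1.2, -2.2]
grip_width: 0.0168
clock: 42.6
position: [0.4435, -0.2264, 0.0692]
tool_rot: [3.14, -0.001, 0.088]
force: [-4.4, 1.7, 11.4]
grip_width: 0.0172
[-4.39894062  1.65881867 11.4346511 ] [0.4783911  0.64482186 0.02390752] [ 0.44350139 -0.22636429  0.06922871] [ 3.14015572e+00 -1.38946966e-03  8.84543919e-02]
```

```bash
python3 -m handwheel '[[0,0,-0.015,0,0,0],[0,0,0,0,0,0]]'
python3 -m handwheel '[[0,0,0,0,0,0],[0,0,0,0,0,0],[0,0,0,0,0,0],[0,0,0,0,0,0],[0,0,0,0,0,0]]' -1
python3 vz.py 26
```

```text
clock: 42.85
position: [0.4435, -0.2263, 0.0695]
tool_rot: [3.14, -0.001, 0.089]
force: [-2.4, 0.6, 6.2]
grip_width: 0.017
clock: 43.48
position: [0.4436, -0.2263, 0.0692]
tool_rot: [3.14, -0.001, 0.089]
force: [0.2, -1.2, -0.4]
grip_width: 0.0853
pos [ 0.4436 -0.2263  0.0692] [ 1.799e+02 -5.000e-02  5.080e+00] F [ 0.2 -1.2 -0.4] [-0.    0.    0.02] w 0.08528100630045858 [-0.19  0.75  0.77  2.08 -0.87  0.67 -0.3 ]
shank vise frame [0.0016 0.0026 0.0747]
tip vise frame [0.1596 0.0028 0.0749]
tool shift units [ 0.06 -0.   -0.01]
```

View pics/s26.png

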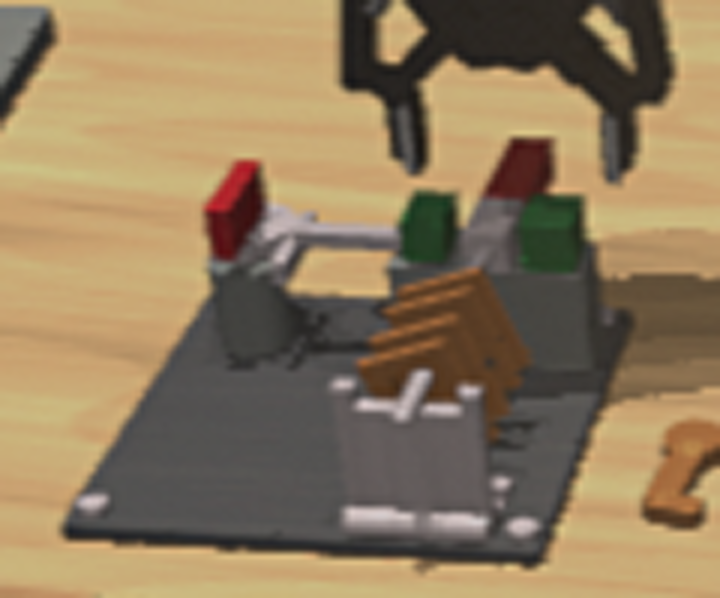

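View pics/w26.png

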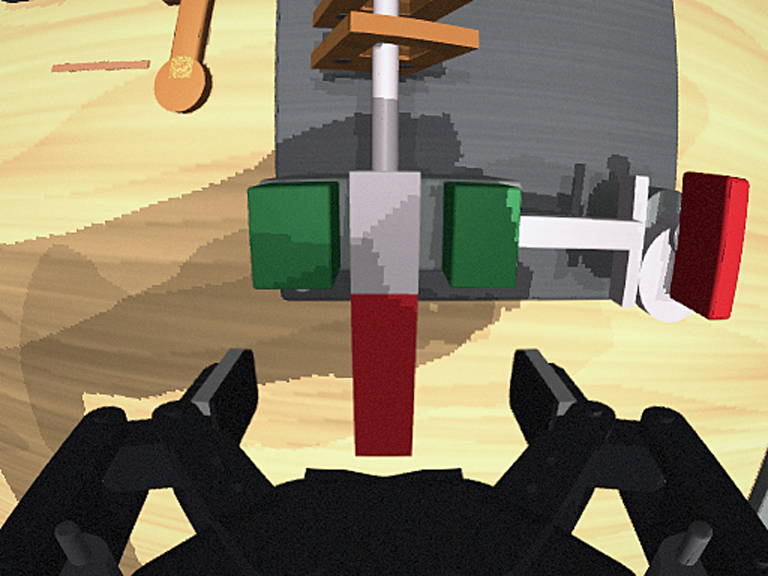

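```bash
python3 -m handwheel '[[0,0,-0.4,0,0,0],[0,0,-0.8,0,0,0],[0,0,-0.9,0,0,0],[0,0,-0.9,0,0,0],[0.2,0.5,-0.65,0,0,0],[0.4,1,0,0,0,0],[0.4,1,0,0,0,0],[0.4,1,0,0,0,0]]'
python3 -m handwheel '[[0.3,0.7,0,0,0,-0.003],[0.15,0.5,0,0,0,0],[0,0,0,0,0,0]]'
python3 vz.py 27; python3 -c "
from h import *
go([.500,-.3393,.0691])"
```

```text
clock: 44.62
position: [0.4864, -0.3109, 0.1614]
tool_rot: [3.14, -0.001, 0.089]
force: [-0.5, 0.0, 0.5]
grip_width: 0.0856
clock: 45.0
position: [0.4999, -0.3395, 0.1609]
tool_rot: [3.14, -0.001, 0.106]
force: [-0.7, -0.3, -0.4]
grip_width: 0.0852
pos [ 0.4999 -0.3395  0.1609] [ 1.7988e+02 -4.0000e-02  6.1000e+00] F [-0.7 -0.3 -0.4] [0.02 0.04 0.02] w 0.08524739401814653 [-0.05  0.76  0.89  1.75 -0.7   0.97 -0.35]
shank vise frame [ 0.0479 -0.1143  0.1664]
tip vise frame [ 0.2058 -0.1113  0.1665]
tool shift units [-1.71 -4.75  3.64]
tool shift units [-0.01  0.04  3.67]
```

View pics/w27.png

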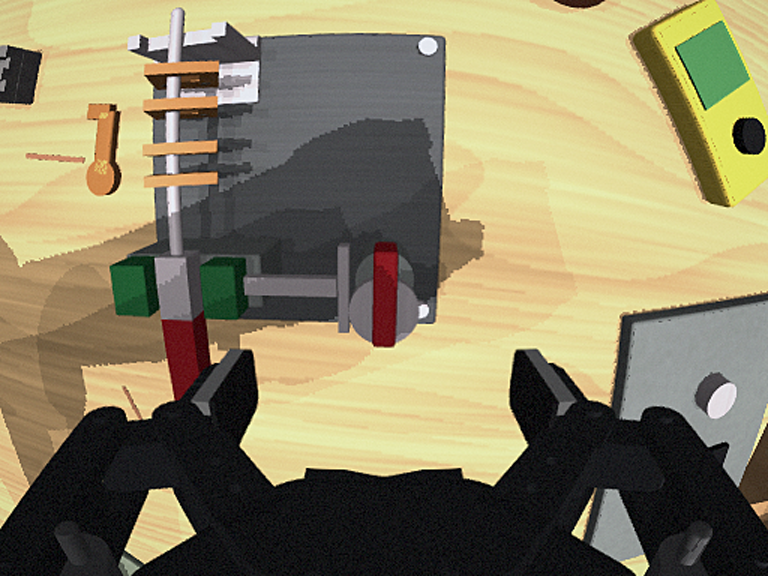

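View pics/s27.png

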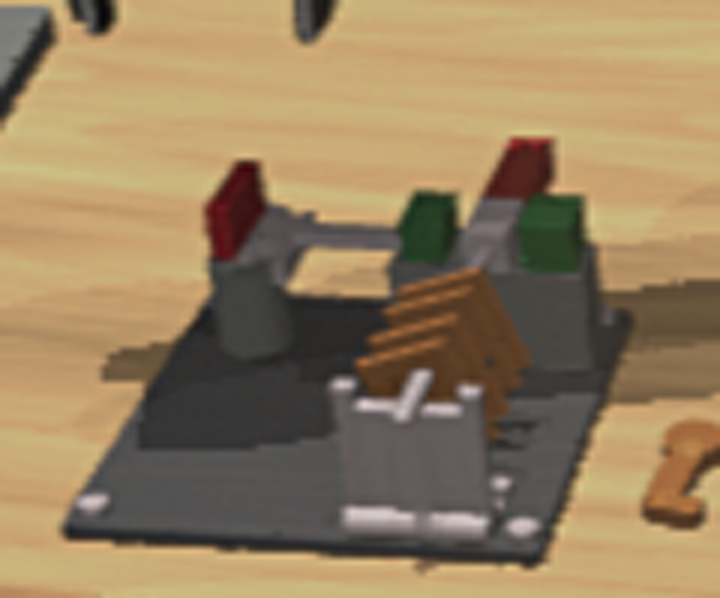

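```bash
python3 -m handwheel '[[0,0.04,0.6,0,0,0],[0,0,0.8,0,0,0],[0,0,0.8,0,0,0],[0,0,0.7,0,0,0],[0,0,0.5,0,0,0],[0,0,0.22,0,0,0],[0,0,0,0,0,0]]'
python3 -m handwheel '[[0,0,0,0,0,0],[0,0,0,0,0,0],[0,0,0,0,0,0],[0,0,0,0,0,0],[0,0,0,0,0,0],[0,0,0,0,0,0],[0,0,0,0,0,0]]' 1 60
python3 vz.py 28
```

```text
clock: 46.02
position: [0.5003, -0.3403, 0.0701]
tool_rot: [3.14, -0.001, 0.107]
force: [-0.3, -0.3, -0.5]
grip_width: 0.0852
clock: 46.9
position: [0.5004, -0.3393, 0.0704]
tool_rot: [-3.142, -0.001, 0.107]
force: [-2.0, 6.4, 10.0]
grip_width: 0.0111
pos [ 0.5004 -0.3393  0.0704] [-1.80e+02 -7.00e-02  6.14e+00] F [-2.   6.4 10. ] [ 1.46  0.48 -0.58] w 0.01111328104813746 [ 0.01  0.87  0.77  1.8  -0.81  0.83 -0.27]
shank vise frame [ 0.0483 -0.1141  0.076 ]
tip vise frame [ 0.2063 -0.1109  0.0762]
tool shift units [-1.72 -4.74  0.04]
```

View pics/w28.png

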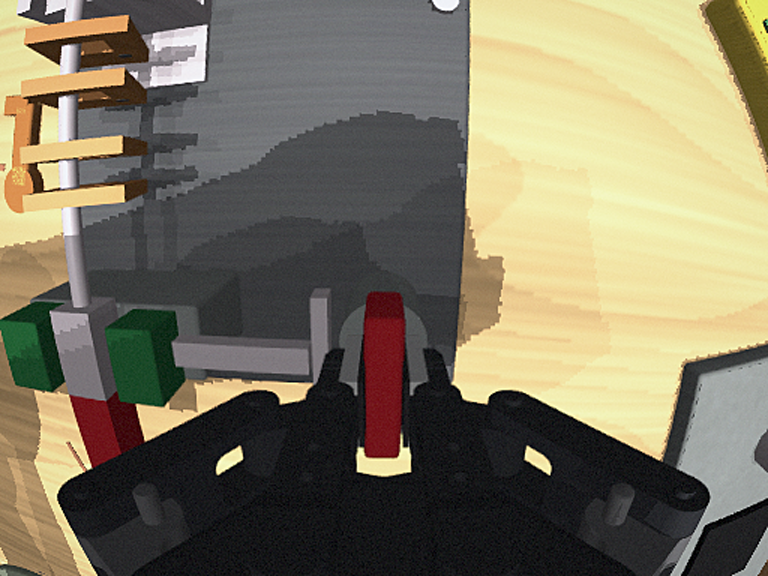

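```bash
python3 -m handwheel '[[0,-0.03,0,0,0,0.008],[0,0,0,0,0,0.016],[0,0,0,0,0,0.016],[0,0,0,0,0,0.016],[0,0,0,0,0,0.016],[0,0,0,0,0,0.016]]'
python3 -m handwheel '[[0,0,0,0,0,0.016],[0,0,0,0,0,0.016],[0,0,0,0,0,0.016],[0,0,0,0,0,0.016],[0,0,0,0,0,0.016],[0,0,0,0,0,0.008],[0,0,0,0,0,0]]'
python3 vz.py 29
```

```text
clock: 47.8
position: [0.5003, -0.3393, 0.0705]
tool_rot: [3.141, -0.002, -0.448]
force: [-2.3, 1.5, 4.6]
grip_width: 0.011
clock: 48.68
position: [0.5003, -0.3394, 0.0705]
tool_rot: [3.142, -0.002, -0.999]
force: [-1.7, 0.8, 6.9]
grip_width: 0.0108
pos [ 0.5003 -0.3394  0.0705] [ 1.800e+02 -1.100e-01 -5.723e+01] F [-1.7  0.8  6.9] [0.33 0.45 0.11] w 0.010812743740037743 [-0.1   1.    1.02  1.81 -1.04  0.98 -1.2 ]
shank vise frame [ 0.0226 -0.1576  0.0761]
tip vise frame [ 0.0962 -0.2974  0.0764]
tool shift units [-5.01 -0.59  0.03]
```

View pics/s29.png

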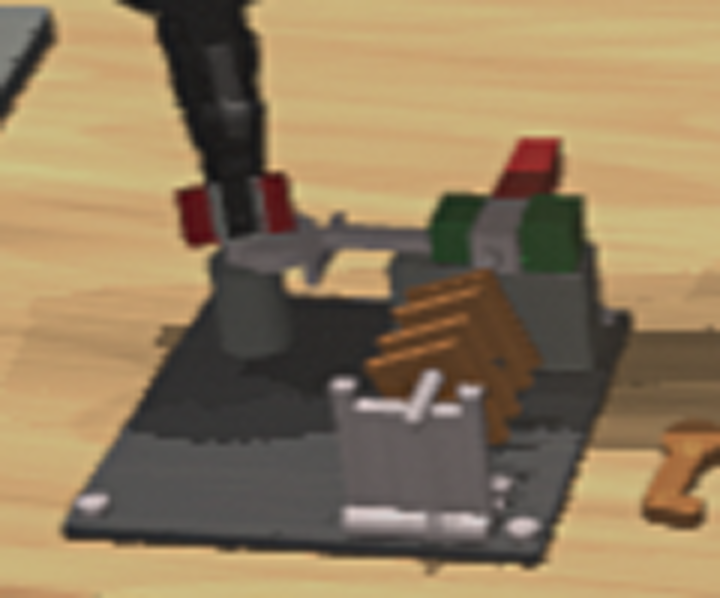

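```bash
python3 -m handwheel '[[0,0,0,0,0,0.01],[0,0,0,0,0,0.014],[0,0,0,0,0,0.014],[0,0,0,0,0,0.014],[0,0,0,0,0,0.014],[0,0,0,0,0,0.01],[0,0,0,0,0,0]]'
python3 -c "
from h import *
s=bot.observe();print(np.degrees(s['tool_rot']),s['force'],s['moment'],s['qpos'])"
python3 -m handwheel '[[0,0,0,0,0,0.004],[0,0,0,0,0,0.004],[0,0,0,0,0,0],[0,0,0,0,0,0]]'
python3 vz.py 30
```

```text
clock: 49.7
position: [0.5002, -0.3394, 0.0705]
tool_rot: [-3.141, -0.002, -1.476]
force: [-2.0, 1.6, 6.3]
grip_width: 0.0108
[-1.79957907e+02 -1.07804067e-01 -8.45971738e+01] [-1.95547274  1.58036298  6.29320178] [0.31883876 0.48305973 0.06793325] [-0.135532    1.06243126  1.10334986  1.80771314 -1.117314    1.04888845
 -1.62109065]
clock: 50.2
position: [0.5002, -0.3394, 0.0705]
tool_rot: [-3.141, -0.002, -1.524]
force: [-2.8, -0.0, 6.8]
grip_width: 0.011
pos [ 0.5002 -0.3394  0.0705] [-1.7997e+02 -1.1000e-01 -8.7330e+01] F [-2.8 -0.   6.8] [0.21 0.7  1.57] w 0.011004030799184767 [-0.14  1.07  1.11  1.81 -1.12  1.06 -1.66]
shank vise frame [-0.0018 -0.1631  0.0761]
tip vise frame [-0.0082 -0.321   0.0764]
tool shift units [-4.63  2.    0.03]
```

View pics/w30.png

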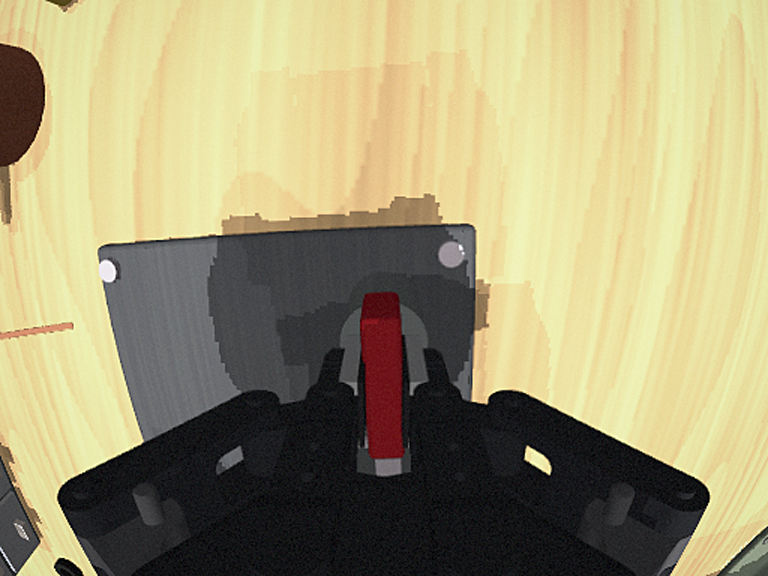

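```bash
python3 -m handwheel '[[0,0,0,0,0,0],[0,0,0,0,0,0],[0,0,0,0,0,0],[0,0,0,0,0,0],[0,0,0,0,0,0]]' -1
python3 -m handwheel '[[0,0,-0.4,0,0,0],[0,0,-0.8,0,0,0],[0,0,-1,0,0,0],[0,0,-1,0,0,0],[0,0,-1,0,0,0],[-0.5,0.5,-1,0,0,0],[-0.5,0.5,0,0,0,0]]'
python3 -m handwheel '[[-0.5,1,0,0,0,0],[-0.5,1,0,0,0,0],[-0.5,1,0,0,0,0],[-0.5,1,0,0,0,0],[0,1,0,0,0,0],[0,0,0,0,0,0]]'
python3 vz.py 31; python3 -c "
from h import *
p=bot.grab_frame('top');save(p,'top31.png')"
```

```text
clock: 50.98
position: [0.5003, -0.3394, 0.0702]
tool_rot: [-3.141, -0.002, -1.526]
force: [-0.3, -0.2, 0.1]
grip_width: 0.0853
clock: 51.85
position: [0.474, -0.3156, 0.2027]
tool_rot: [-3.138, -0.003, -1.526]
force: [-0.3, -0.9, -0.7]
grip_width: 0.0857
clock: 52.6
position: [0.3461, -0.2708, 0.2008]
tool_rot: [-3.139, -0.0, -1.528]
force: [1.5, -0.3, 0.1]
grip_width: 0.0852
pos [ 0.3461 -0.2708  0.2008] [-1.7984e+02 -3.0000e-02 -8.7530e+01] F [ 1.5 -0.3  0.1] [ 0.04 -0.06  0.02] w 0.08521029519506 [-0.37  0.72  1.38  2.14 -0.85  1.04 -1.62]
shank vise frame [-0.1495 -0.0814  0.2064]
tip vise frame [-0.1565 -0.2392  0.2064]
tool shift units [-1.62 -4.01  5.26]
```

View pics/s31.png

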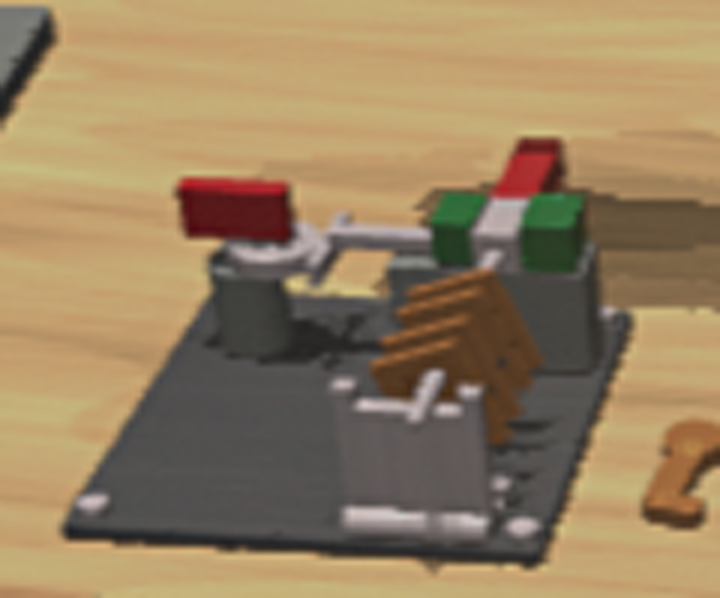

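View pics/t31.png

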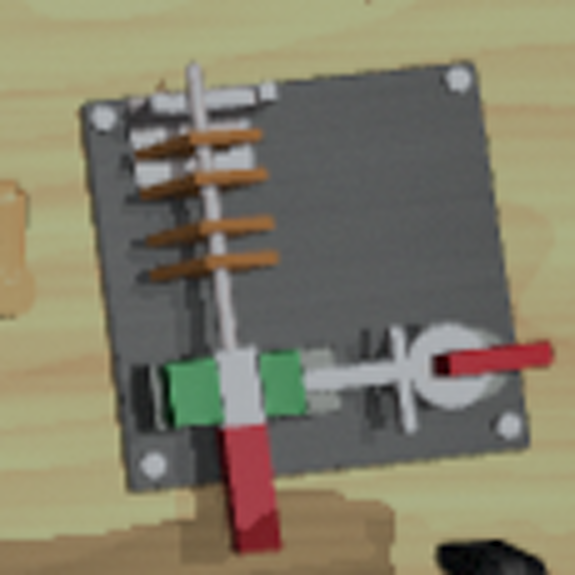

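View pics/w31.png

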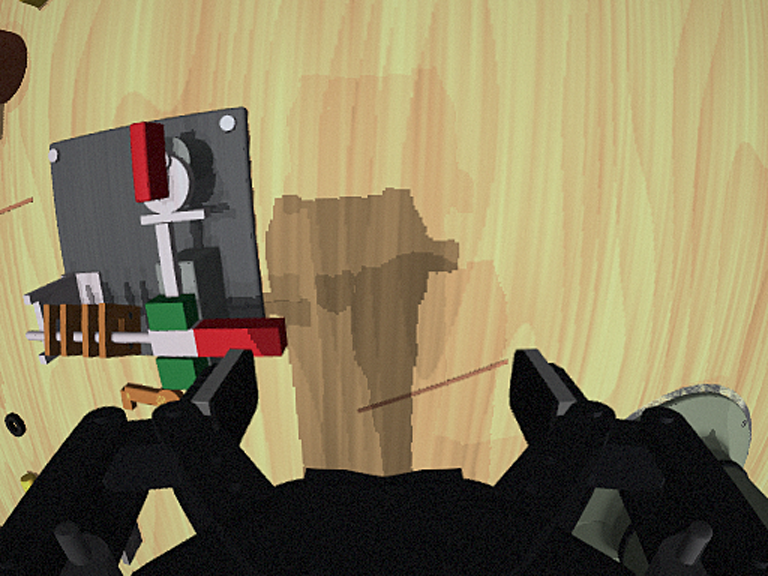

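View pics/top31.png

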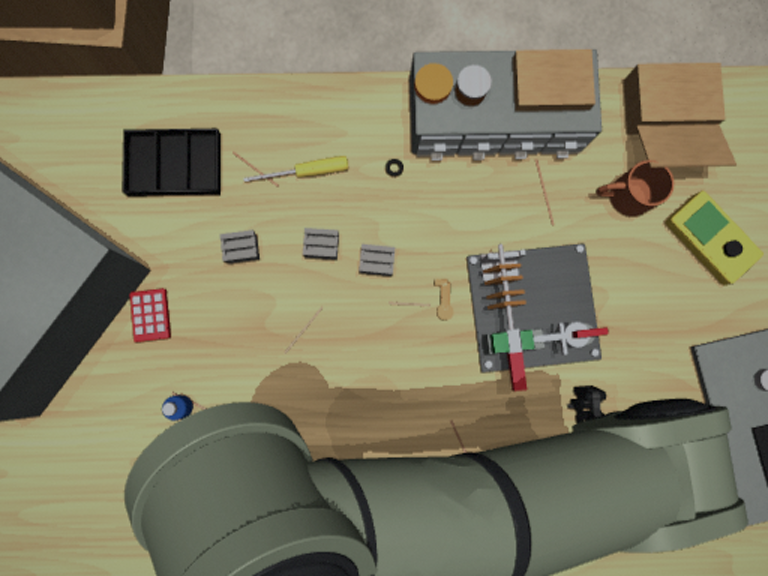

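```bash
python3 - <<'E'
from h import *
p=np.load("pics/tp31.npy",allow_pickle=True).item()
C=lambda x,y:(x/5+295-.4,y/5+150-.4)
W=[onz(p,C(*c),.01) for c in[(80,103),(474,62),(528,450),(130,492)]]
th,t,res=fit2(W,[(.155,.053),(.155,-.153),(-.045,-.153),(-.045,.053)])
R=np.array([[np.cos(th),-np.sin(th)],[np.sin(th),np.cos(th)]]);V=lambda x,y,z:np.round(1000*R.T@(onz(p,C(x,y),z)[:2]-t),1)
print(np.degrees(th),t,np.abs(res).max())
print("cam",V(437,366,.096),V(552,353,.096)); print("tip",V(195,67,.075),"root",V(236,350,.08),"edge",V(242,427,.085),"gripend",V(258,550,.085))
print("jaw faces",V(219,390,.09),V(263,385,.09)); print("plates",[V(*c,.085) for c in((205,137),(208,178),(217,228),(219,262))])
E
```

```text
4.83940125105074 [ 0.48747887 -0.22453551] 0.001994256313222642
cam [  0.3 -85.8] [   0.7 -140.6]
tip [156.4   4.9] root [18.3  3.8] edge [-18.2   6.8] gripend [-75.9   6.7]
jaw faces [ 0.1 16.4] [ 0.3 -4.6]
plates [array([120.7,   6.5]), array([100.9,   7.6]), array([76.7,  6.4]), array([60.5,  7.6])]
```

All the measurements agree: the cam bar lies along vise y, the shank spans −18 to +18 mm, the jaw gap is about 21 mm, the tip is at 156 mm past the bracket, and the plates sit at 60–121 mm. I'm handing the job in.

```bash
python3 -c "
from h import *
print(bot.job_done())"
```

```text
the job is handed in; nothing more can be done
None
```

The job is done and handed in at about 53 s on the clock. The vise was opened first. The skewer then picked up all four plates present, two from each of two stands (the third was empty), and was laid in the vise. The cam was turned until it hit its end stop (about 1.6 N m), and the gripper then let go and moved clear.

**What the last pictures showed, in the vise frame:**
- **Cam:** the bar lies along vise y, so the quarter turn is complete.
- **Shank:** it spans x −18 to +18 mm between the jaws, and the jaw gap measures about 21 mm against the 20 mm bar.
- **Rod end:** the tip is at x ≈ 156 mm and the rod rests on the bracket, between its lips.
- **Plates:** they hang at x ≈ 61, 77, 101 and 121 mm, clear of both the jaws and the bracket.
- **Everything else:** the stands are empty and the bystanders look unmoved.

**What was not perfect:**
- **Plates tilted:** the plates swung roughly 30° about the rod on the way to the vise and friction holds them there. They hang skewed rather than straight down, and I left them so.
- **Joint limits:** I tipped the skewer up to slide the plates back along the rod. Joint 5 then read −1.263 against its stated limit of −1.26, and joint 6 sat right at its limit. This may only be rounding in the stated range.
- **Camera disagreement:** the top camera disagreed with the arm's own position by 2 to 5 mm. I lined things up by comparing objects within the same picture.

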